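# Fetch the padlock from behind the spray can and the oil tin

### The job

The customer's brass padlock lies in the red counter tray behind the spray can and the oil tin. First stand both of these upright on the black rubber mat at the side without shifting the padlock, then lay the padlock flat in the middle of the empty white job tray, and only then stand the can and the tin upright again, each in the middle of the round black seat in the red tray that it came from. Leave the lock cylinder, the screwdriver, the box of key blanks and the jar where they are, and never tip over the can or the tin.

Things in the scene. Friction and masses are not known exactly. Their poses are not given: they have to be found in the camera images.
- can: Loose blue and yellow spray can standing upright, about 0.2 kg: straight round body 52 mm across up to 122 mm, then a shoulder and a white nozzle, 144 mm tall in all. Origin: centre of its underside; z up. At the start it stands in the middle of one of the two seats of the red tray (either one).
- tin: Loose flat-sided white and green oil tin standing upright, about 0.22 kg: 36 mm thick (its x) by 62 mm wide (its y) by 108 mm high, with a black cap 22 mm across and 16 mm high on top, 14 mm off centre towards its +y. Origin: centre of its underside; z up. At the start it stands in the middle of the other seat.
- padlock: Loose brass padlock, steel shackle, lying flat, 0.28 kg: body 50 mm (its x) by 48 mm (its y), 22 mm thick; the shackle reaches out towards +y, 82 mm long in all. Origin: on its underside, in the middle of that whole length; the middle of the brass body is at y = -17 mm. Grip it across the 50 mm width; there is finger room in front of it only once can and tin are gone.
- bay: Red metal counter tray, fixed; 180 mm deep (its x, positive away from the robot), 220 mm wide (y), floor 3 mm thick; rim 18 mm high at the back and sides, open at the front. Origin: centre of its underside. Two round black seats on its floor, 76 mm across, tops 6 mm above the origin, at x = -50 mm, y = +50 and -50 mm. The padlock lies on its floor behind them, at about x = 21 mm.
- mat: Black rubber mat, fixed on the table at one side (left or right) of the red tray: 220 mm (its x) by 140 mm (its y), 4 mm thick, empty at the start. Origin: centre of its underside. It has room for the can and the tin one behind the other along its x.
- tray: Empty white plastic job tray, fixed on the table at the other side of the red tray: 150 mm square outside, walls 4 mm thick and 16 mm high, inner floor 4 mm above the table. Origin: centre of its underside.
- cylinder: Loose brass lock cylinder, 60 mm long (its x), 17 mm wide and 31 mm high, lying in the back left (+x, +y) corner of the red tray; leave alone. Origin: centre of its underside.
- screwdriver: Loose screwdriver, 160 mm long, lying across the table behind the red tray, its length roughly along y; leave alone. Origin: its underside near the middle of its length.
- keybox: Loose open cardboard box of key blanks, 60 by 80 by 50 mm, blanks reaching about 61 mm, standing at the back on the robot's left (+y); leave alone. Origin: centre of its underside.
- jar: Loose small clear jar with a steel cap, 48 mm across and 50 mm high, standing at the back on the right (-y); leave alone. Origin: centre of its underside.
Not all that is in view belongs to the job. What is shaped like the tin but pink is not meant. Leave any pink look-alike of the padlock alone.

How it is judged:
By the outcome, as a careful person would: the job done as asked, in the order asked, and still so for the second after the job is handed in, with the robot touching nothing.
It also fails if it takes over 131 s, if anything falls off the work surface, if the arm or the gripper's body presses on something with over 40 N, if the wrist force passes 120 N, or if a joint passes its speed limit or range.

### The arm

A 6-joint arm with a two-finger parallel gripper is mounted at the origin on the work surface. World frame = base frame: x ahead of the robot, y to its left, z up, the work surface at z = 0. Lengths are in mm, angles in rad, forces in N, time in s.
With the tool pointing down it reaches from about 350 to 975 mm from the base axis. Payload 7.1 kg.
Tool frame: the origin (TCP) lies on the mounting face of the last link; the fingertips stand 182 mm ahead of it and the grasp point (between the pads) lies 163 mm ahead of it; z points along the fingers, y is the direction in which the jaws open and shut (so a half turn about z gives the same grasp; the last joint's range is limited). The gripper opens to 88 mm and grips with 3 to 60 N. Pads are 20 mm wide; open, the fingers measure 115 mm over their backs; the gripper's body (75 mm by 178 mm) begins 61 mm behind the grasp point.
Start: joints at [1.104, 0.423, 1.63, -0, 1.089, -0.019], TCP at [270.583, 563.375, 404.675] pointing down, gripper open.
Joint ranges: [-3, 3], [-0.9, 2.11], [0.09, 2.58], [-1.31, 4.45], [0.11, 2.69], [-2.54, 2.54]. Speed limits (rad/s): [2.39, 2.39, 3.01, 3.14, 3.14, 3.14].

### API

Orientations are given as a rotation vector (axis times angle).
In Python, from workcell import ctrl, optics, nets gives the robot as it stands.
- The arm moves only by the tool send_rows, never from a script. Its argument "rows" is a list of rows, each an object with "offset": the shift along the tool's x, y, z in m, a list of three; "twist": the turn, a rotation vector about the tool's x, y, z in degrees, a list of three. A call has exactly 5 rows; each row shifts and turns the pose as measured when the row begins, along the tool's axes as they then stand; what a row does not reach is not made up. A row lasts 1/12 s, in which the tool goes at most 41.7 mm and 7.16 degrees, less where a joint would pass 70% of its speed; a pose out of reach is approached as far as the arm can. A call is refused whole if a number of a shift passes 0.0417 or a number of a turn 7.16, either way. A call with a gripper value outside its range is refused whole. "gripper" is the finger opening in m, from 0 to 0.0878, set as the call begins (left out, the last holds). The fingers move at their own pace and stop on an object; the grip force is fixed at half the most. Time passes only in rows, so rows that do not move let the fingers close, or fill a call up. It gives the time, the measured TCP pose, the force and the opening at its end, in the units of the state.
- ctrl.get_obs(): the state, without advancing time (a new reading comes with each control period).
- optics.get_image(name): name is "scene" or "top" or "wrist"; returns (picture, depth): 480x640x3 uint8, blue, green, red; 480x640 float32, mm along the optical axis (not along the pixel's ray), 0 where there is no reading.
- optics.camera_info(name): a dict with "K" (3x3 intrinsics, pixels), "pose" (4x4, takes a point from camera to world coordinates). Camera axes: x right, y down, z forward; pixel columns grow to the right and rows downward; lengths in mm; the calibration is good to about 2 mm. A picture is of the moment at which its call begins: read the wrist's pose just before it. camera_info takes no time and is no camera call; for the wrist camera it gives the pose at the moment of the call.
- ctrl.close_job(): hands the job in, once; it reports no verdict.
Trained networks look in the newest picture that a camera, given by its name, has taken for a name from the list of things; names that differ only in an ending like _2 or _b are one class to them, and where a whole thing is asked for, a point or a joint stands for the part that bears it (a point fixed in the world has none). Each returns a list of dicts, best first, with "conf" (0 to 1); they miss things now and then, are a little off and sometimes report something else, mostly with a low value. They report only what shows in the picture. A call takes as long as a camera call. They do not tell look-alikes from the thing itself.
- nets.spot_in(camera, label): "extent" ([left, top, right, bottom] in pixels, round what is visible of it).
- nets.spot_point(camera, label): "position" ([column, row] in pixels: a listed point, or the origin of a listed thing).
The state is a dict: "t": time; "qpos": joint angles; "qvel": joint speeds; "joint_torque": joint torques, N m; "ee_pos": TCP position; "orientation": TCP orientation; "ft_force": force on the tool from outside, world axes, zero at the start; "moment": the same for the moment, N m; "width": finger opening in mm.
Only numpy, scipy, OpenCV 4.12 (cv2) and the standard library are available. Lean on these libraries where they do the work, as an engineer would, in place of code of your own. Each camera call takes 0.05 s, during which the arm holds its last target. There are 200 camera calls.

## Working session

There is one attempt and no reset: what is moved stays moved. The work goes in short steps, Python scripts to look and compute and a tool call to move; the robot and the scene stay as the last step left them, time stands still between calls to the robot, and variables do not carry over. Pictures are saved under pics/ and viewed, about 12 in all and at most 16, crops included, and the job is handed in when it is done.

Besides the shell and the picture viewer there is one more tool, called after "Emit:" as name(argument=value, ...) on one line, values as JSON. send_rows: Moves the arm, as the interface text tells. Its arguments: {"type":"object","properties":{"rows":{"type":"array"},"gripper":{"type":"number"}},"required":["rows"]}

```bash
mkdir -p pics; cat > h.py <<'E'
import numpy as np, cv2
from workcell import ctrl, optics, nets
from scipy.spatial.transform import Rotation as R
def cap(cam,name=None):
    info=optics.camera_info(cam); im,d=optics.get_image(cam)
    if name: cv2.imwrite(f'pics/{name}.png',im)
    return im,d,info
def cloud(d,info):
    K=np.array(info['K']);P=np.array(info['pose'])
    v,u=np.mgrid[0:480,0:640]
    c=np.stack([(u-K[0,2])/K[0,0]*d,(v-K[1,2])/K[1,1]*d,d,np.ones_like(d)],-1)
    return (c@P.T)[...,:3]
def at(W,u,v): return W[int(round(v)),int(round(u))].round(0)
E
python3 - <<'E'
from h import *
s=ctrl.get_obs();print({k:np.round(v,3) for k,v in s.items()})
for c in('top','scene'):
    im,d,i=cap(c,c+'0');W=cloud(d,i);np.save(c+'W.npy',W)
    print(c,np.round(i['pose'],2).tolist())
    for n in 'can tin padlock bay mat tray cylinder screwdriver keybox jar'.split():
        for r in nets.spot_in(c,n)[:3]:
            e=r['extent'];u,v=(e[0]+e[2])/2,(e[1]+e[3])/2
            print(n,round(r['conf'],2),np.round(e).tolist(),at(W,min(u,639),min(v,479)))
E
```

```text
{'t': np.float64(0.0), 'qpos': array([ 1.104,  0.424,  1.631, -0.   ,  1.089, -0.019]), 'qvel': array([-0.001,  0.001, -0.   ,  0.001,  0.001, -0.   ]), 'joint_torque': array([ 0.0000e+00, -5.4461e+01, -2.7367e+01,  6.4000e-02,  2.3000e-02,
       -0.0000e+00]), 'ee_pos': array([270.467, 563.138, 403.905]), 'orientation': array([-6.970e-01, -3.063e+00,  2.000e-03]), 'ft_force': array([-0.027, -0.701,  0.254]), 'moment': array([0.03 , 0.058, 0.001]), 'width': np.float64(87.956)}
top [[-0.01, -0.99, 0.16, 400.51], [-1.0, 0.02, 0.01, -13.17], [-0.01, -0.16, -0.99, 1073.84], [0.0, 0.0, 0.0, 1.0]]
can 0.56 [259.0, 251.0, 295.0, 288.0] [504.  71. 141.]
can 0.21 [240.0, 197.0, 356.0, 297.0] [566.  39.   2.]
tin 0.64 [309.0, 247.0, 346.0, 278.0] [517. -21. 113.]
tin 0.58 [373.0, 237.0, 412.0, 278.0] [ 528. -146.  106.]
padlock 0.88 [290.0, 223.0, 324.0, 247.0] [588.  19.  22.]
padlock 0.77 [371.0, 315.0, 413.0, 345.0] [ 390. -150.   23.]
bay 0.94 [238.0, 196.0, 357.0, 297.0] [566.  39.   2.]
mat 0.7 [435.0, 232.0, 505.0, 340.0] [ 478. -318.    4.]
tray 0.86 [129.0, 238.0, 213.0, 317.0] [506.
[... 529 characters left out ...]
.  99.]
can 0.68 [96.0, 297.0, 254.0, 445.0] [ 499. -322.    5.]
tin 0.7 [268.0, 183.0, 300.0, 251.0] [546. -49. 114.]
tin 0.65 [228.0, 253.0, 274.0, 312.0] [ 553. -166.   91.]
padlock 0.87 [165.0, 238.0, 204.0, 280.0] [ 402. -153.   21.]
padlock 0.72 [305.0, 215.0, 347.0, 254.0] [595.   4.  24.]
bay 0.64 [257.0, 172.0, 387.0, 288.0] [584.   9.  25.]
bay 0.62 [288.0, 142.0, 322.0, 208.0] [525.  57.  93.]
mat 0.69 [92.0, 297.0, 254.0, 442.0] [ 494. -323.    5.]
tray 0.86 [307.0, 80.0, 406.0, 158.0] [511. 300.   1.]
cylinder 0.98 [345.0, 180.0, 378.0, 203.0] [607. 120.  23.]
screwdriver 0.83 [401.0, 229.0, 450.0, 304.0] [775.  24.  26.]
jar 0.81 [312.0, 386.0, 345.0, 426.0] [ 746. -271.   53.]
```

```bash
python3 -c "
import cv2,numpy as np
a=cv2.imread('pics/top0.png');b=cv2.imread('pics/scene0.png');print(a.shape)"
```

```text
(480, 640, 3)
```

View pics/top0.png

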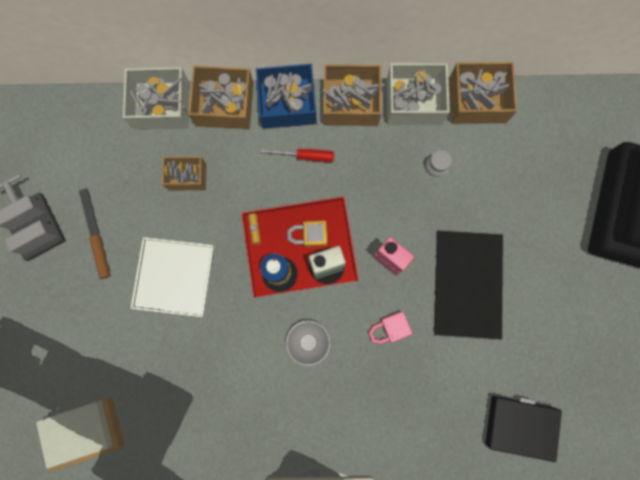

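View pics/scene0.png

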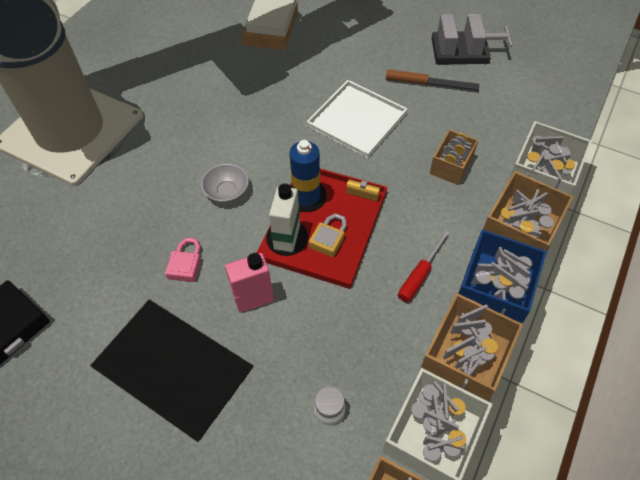

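The top picture shows the can at (277,269) on the left seat, the white tin at (326,263) on the right seat and the padlock at (310,234) behind them. Decoys are the pink tin (392,255) and the pink padlock (392,329). The ones meant are the white/green tin and the brass padlock, both inside the red tray (240–356, 197–297). The mat is on the right (470,285) and the white tray on the left (172,277).

```bash
cat >> h.py <<'E'
def rect(p):
    (c,s,a)=cv2.minAreaRect(p[:,:2].astype(np.float32)); return np.round(c,1),np.round(s,1),round(a,1)
def go(x,y,z,yaw=None):
    """print remaining move in tool axes; xyz = grasp point world; yaw = jaw axis angle deg"""
    s=ctrl.get_obs();M=R.from_rotvec(s['orientation']).as_matrix()
    g=np.array(s['ee_pos'])+M[:,2]*163
    j=np.degrees(np.arctan2(M[1,1],M[0,1]))
    print('t',round(float(s['t']),2),'grasp',g.round(1),'jaw',round(j,1),'toolz',M[:,2].round(3),'F',np.round(s['ft_force'],1),'w',round(float(s['width']),1),'q6',round(s['qpos'][5],2))
    print('xyz tool (now):',(M.T@(np.array([x,y,z])-g)/1000).round(4))
    if yaw is not None:
        dy=(yaw-j+90)%180-90
        T=M@R.from_euler('z',-dy,degrees=True).as_matrix()
        # full target: keep tool vertical
        jx=np.radians(j+dy);yv=np.array([np.cos(jx),np.sin(jx),0]);zv=np.array([0,0,-1.])
        D=np.stack([np.cross(yv,zv),yv,zv],1)
        print('twist deg',np.degrees(R.from_matrix(M.T@D).as_rotvec()).round(2),'xyz in final axes',(D.T@(np.array([x,y,z])-g)/1000).round(4))
E
python3 - <<'E'
from h import *
W=np.load('topW.npy');im=cv2.imread('pics/top0.png').astype(int);b,g,r=im[...,0],im[...,1],im[...,2]
hsv=cv2.cvtColor(im.astype(np.uint8),cv2.COLOR_BGR2HSV).astype(int)
def box(x0,x1,y0,y1,z0,z1): return (W[...,0]>x0)&(W[...,0]<x1)&(W[...,1]>y0)&(W[...,1]<y1)&(W[...,2]>z0)&(W[...,2]<z1)
def big(m):
    n,l,s,_=cv2.connectedComponentsWithStats(m.astype(np.uint8));return l==1+np.argmax(s[1:,4])
red=(r>110)&(g<60)&(b<60)&box(430,690,-120,170,-8,30)
p=W[big(red)];print('bay',rect(p),p[:,2].mean())
p=W[big((r<50)&(g<50)&(b<50)&box(330,620,-450,-230,-5,15))];print('mat',rect(p),p[:,2].mean())
p=W[big((r>170)&(g>170)&(b>160)&box(400,620,200,420,-5,25))];print('tray',rect(p),p[:,2].mean())
p=W[big(box(470,570,-60,30,98,116))];print('tin top',rect(p),len(p))
p=W[box(470,570,-60,30,117,135)];print('tin cap',p.mean(0),len(p))
p=W[box(460,570,30,120,112,130)];print('can shoulder',rect(p),p.mean(0))
p=W[box(460,570,30,120,135,155)];print('can nozzle',p.mean(0),len(p))
p=W[big(box(550,640,-50,60,14,34)&(hsv[...,0]>10)&(hsv[...,0]<35)&(hsv[...,1]>90))];print('padlock body',rect(p),p.mean(0))
for a,bx in {'jar':(690,780,-300,-210,35,60),'pinktin':(490,590,-190,-110,95,130),'cyl':(570,660,90,160,20,50)}.items():
    p=W[box(*bx)];print(a,rect(p))
print(optics.camera_info('top')['K'])
E
```

```text
bay (array([566.3,  36.8]), array([177.4, 216.2]), 8.5) 4.115717326114106
mat (array([ 483.2, -314.7]), array([135.4, 213.8]), 85.5) 4.037366360543497
tray (array([508.1, 303.3]), array([157.7, 152.4]), 82.4) 5.178820796670186
tin top (array([523.6, -20.7]), array([36.2, 62.2]), 17.3) 478
tin cap [519.49779354 -10.02064373 128.27240346] 133
can shoulder (array([508.8,  78. ]), array([50.5, 50.5]), 24.4) [504.65117435  74.0784602  126.51147778]
can nozzle [508.5619399   77.03705729 141.80573579] 242
padlock body (array([591.4,   2.9]), array([50.4, 48.2]), 2.9) [588.9113575    2.30759742  24.04104177]
jar (array([ 735.7, -260.5]), array([41.4, 41.9]), 29.2)
pinktin (array([ 534.3, -152.3]), array([62.2, 36.8]), 48.0)
cyl (array([614. , 130.6]), array([49.4, 83.9]), 72.8)
[[513.33302643   0.         319.272805  ]
 [  0.         513.33302643 243.11519851]
 [  0.           0.           1.        ]]
```

```bash
python3 -c "
from h import *
go(523.6,-20.7,230,17.3)"
```

```text
t 1.1 grasp [270.6 563.4 241.7] jaw 64.3 toolz [ 0.  0. -1.] F [-0.3  0.6 -0.2] w 88.1 q6 -0.02
xyz tool (now): [-0.481  -0.4169  0.0117]
twist deg [ 0.   -0.   47.04] xyz in final axes [-0.6329  0.0679  0.0117]
```

Emit:
send_rows(rows=[{"offset":[0,0,0],"twist":[0,0,6.7]},{"offset":[0,0,0],"twist":[0,0,6.7]},{"offset":[0,0,0],"twist":[0,0,6.7]},{"offset":[0,0,0],"twist":[0,0,6.7]},{"offset":[0,0,0],"twist":[0,0,6.7]}], gripper=0.0878)

```text
t: 1.52
ee_pos: [270.5, 563.4, 404.7]
orientation: [1.581, 2.715, -0.0]
ft_force: [0.4, 0.6, 1.4]
width: 88.1
```

Emit:
send_rows(rows=[{"offset":[0,0,0],"twist":[0,0,6.7]},{"offset":[0,0,0],"twist":[0,0,6.7]},{"offset":[-0.035,0.004,0],"twist":[0,0,0]},{"offset":[-0.035,0.004,0],"twist":[0,0,0]},{"offset":[-0.035,0.004,0],"twist":[0,0,0]}])

```text
t: 1.93
ee_pos: [308.6, 467.7, 404.4]
orientation: [-1.904, -2.497, -0.006]
ft_force: [-0.1, -0.2, 1.2]
width: 87.8
```

Emit:
send_rows(rows=[{"offset":[-0.035,0.004,0],"twist":[0,0,0]},{"offset":[-0.035,0.004,0],"twist":[0,0,0]},{"offset":[-0.035,0.004,0],"twist":[0,0,0]},{"offset":[-0.035,0.004,0],"twist":[0,0,0]},{"offset":[-0.035,0.004,0],"twist":[0,0,0]}])

```text
t: 2.35
ee_pos: [375.5, 297.1, 404.2]
orientation: [-1.901, -2.5, -0.009]
ft_force: [0.4, 0.0, -0.1]
width: 87.9
```

Emit:
send_rows(rows=[{"offset":[-0.035,0.004,0],"twist":[0,0,0]},{"offset":[-0.035,0.004,0],"twist":[0,0,0]},{"offset":[-0.035,0.004,0],"twist":[0,0,0]},{"offset":[-0.035,0.004,0],"twist":[0,0,0]},{"offset":[-0.035,0.004,0],"twist":[0,0,0]}])

```text
t: 2.77
ee_pos: [443.0, 125.5, 404.8]
orientation: [1.899, 2.502, 0.013]
ft_force: [1.0, 0.4, -0.2]
width: 87.8
```

```bash
python3 -c "
from h import *
go(523.6,-20.7,230,17.3)"
```

```text
t 2.77 grasp [443.9 126.6 241.8] jaw 15.6 toolz [ 0.006  0.006 -1.   ] F [ 1.   0.4 -0.2] w 87.8 q6 -0.03
xyz tool (now): [-0.1633  0.0371  0.0113]
twist deg [ 0.41 -0.26 -1.71] xyz in final axes [-0.1643  0.0323  0.0118]
```

Emit:
send_rows(rows=[{"offset":[-0.033,0.0065,0.002],"twist":[0.4,-0.3,-1.7]},{"offset":[-0.033,0.0065,0.002],"twist":[0,0,0]},{"offset":[-0.033,0.0065,0.002],"twist":[0,0,0]},{"offset":[-0.033,0.0065,0.002],"twist":[0,0,0]},{"offset":[-0.033,0.0065,0.002],"twist":[0,0,0]}])

```text
t: 3.18
ee_pos: [524.2, -32.1, 396.5]
orientation: [1.86, 2.528, 0.003]
ft_force: [0.1, 0.6, -0.1]
width: 87.5
```

Emit:
send_rows(rows=[{"offset":[0,0,0],"twist":[0,0,0]},{"offset":[0,0,0],"twist":[0,0,0]},{"offset":[0,0,0],"twist":[0,0,0]},{"offset":[0,0,0],"twist":[0,0,0]},{"offset":[0,0,0],"twist":[0,0,0]}])

```text
t: 3.6
ee_pos: [525.9, -36.2, 396.3]
orientation: [1.867, 2.521, 0.003]
ft_force: [-0.1, 0.3, -0.6]
width: 88.0
```

```bash
python3 - <<'E'
from h import *
go(523.6,-20.7,85,17.3)
im,d,i=cap('wrist','w1');W=cloud(d,i)
def box(x0,x1,y0,y1,z0,z1): return (W[...,0]>x0)&(W[...,0]<x1)&(W[...,1]>y0)&(W[...,1]<y1)&(W[...,2]>z0)&(W[...,2]<z1)
for n,b in {'tin':(470,570,-65,30,104,118),'can':(460,560,35,120,122,131),'pad':(550,650,-50,70,15,30)}.items():
    p=W[box(*b)&(d>0)];print(n,len(p),rect(p) if len(p)>5 else '',p.mean(0).round(1))
E
```

```text
t 3.6 grasp [526.7 -36.4 233.3] jaw 17.0 toolz [ 0.005 -0.001 -1.   ] F [-0.1  0.3 -0.6] w 88.0 q6 -0.39
xyz tool (now): [0.0163 0.0009 0.1482]
twist deg [ 0.26  0.15 -0.34] xyz in final axes [0.0159 0.0017 0.1483]
tin 4099 (array([525.4, -18.7]), array([36.1, 61.6]), 17.6) [525.5 -19.6 114. ]
can 1487 (array([511.6,  77.2]), array([51.1, 46.1]), 16.5) [510.6  74.1 129.5]
pad 4362 (array([609.5,  24.6]), array([83.9, 86.9]), 2.1) [591.9  14.4  23.6]
```

View pics/w1.png

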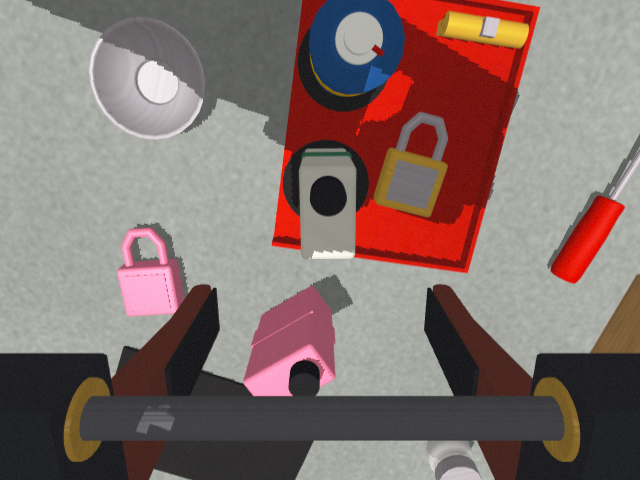

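Emit:
send_rows(rows=[{"offset":[0.0167,0.003,0],"twist":[0.3,0.1,-0.6]},{"offset":[0,0,0],"twist":[0,0,0]},{"offset":[0,0,0.03],"twist":[0,0,0]},{"offset":[0,0,0.03],"twist":[0,0,0]},{"offset":[0,0,0],"twist":[0,0,0]}])

```text
t: 4.07
ee_pos: [523.6, -15.0, 337.8]
orientation: [1.843, 2.537, 0.004]
ft_force: [-2.1, -0.1, 0.5]
width: 87.9
```

```bash
python3 - <<'E'
from h import *
go(524.8,-19.5,85,17.6)
E
```

```text
t 4.07 grasp [524.7 -15.2 174.8] jaw 18.0 toolz [ 0.007 -0.002 -1.   ] F [-2.1 -0.1  0.5] w 87.9 q6 -0.36
xyz tool (now): [-0.0038 -0.0017  0.0898]
twist deg [0.34 0.2  0.41] xyz in final axes [-0.0041 -0.0012  0.0898]
```

Emit:
send_rows(rows=[{"offset":[-0.004,-0.0015,0.02],"twist":[0.3,0.2,0]},{"offset":[0,0,0.025],"twist":[0,0,0]},{"offset":[0,0,0.025],"twist":[0,0,0]},{"offset":[0,0,0.018],"twist":[0,0,0]},{"offset":[0,0,0],"twist":[0,0,0]}])

```text
t: 4.48
ee_pos: [525.5, -17.8, 252.1]
orientation: [1.838, 2.542, 0.005]
ft_force: [-0.7, 1.6, -0.4]
width: 87.8
```

```bash
python3 - <<'E'
from h import *
go(524.8,-19.5,85,17.6)
E
```

```text
t 4.48 grasp [526.4 -17.9  89.1] jaw 18.3 toolz [ 0.005 -0.    -1.   ] F [-0.7  1.6 -0.4] w 87.8 q6 -0.38
xyz tool (now): [-0.001  -0.0021  0.0041]
twist deg [0.29 0.12 0.69] xyz in final axes [-0.001  -0.002   0.0041]
```

Emit:
send_rows(rows=[{"offset":[-0.001,-0.002,0.003],"twist":[0.3,0.1,0.6]},{"offset":[0,0,0],"twist":[0,0,0]},{"offset":[0,0,0],"twist":[0,0,0]},{"offset":[0,0,0],"twist":[0,0,0]},{"offset":[0,0,0],"twist":[0,0,0]}])

```text
t: 4.9
ee_pos: [525.8, -19.3, 254.4]
orientation: [1.851, 2.533, 0.004]
ft_force: [-0.3, 0.0, -0.9]
width: 87.7
```

Emit:
send_rows(rows=[{"offset":[0,0,0],"twist":[0,0,0]},{"offset":[0,0,0],"twist":[0,0,0]},{"offset":[0,0,0],"twist":[0,0,0]},{"offset":[0,0,0],"twist":[0,0,0]},{"offset":[0,0,0],"twist":[0,0,0]}], gripper=0.02)

```text
t: 5.32
ee_pos: [526.6, -19.3, 256.8]
orientation: [1.849, 2.53, 0.007]
ft_force: [-0.0, -0.4, 0.5]
width: 58.0
```

Emit:
send_rows(rows=[{"offset":[0,0,0],"twist":[0,0,0]},{"offset":[0,0,0],"twist":[0,0,0]},{"offset":[0,0,0],"twist":[0,0,0]},{"offset":[0,0,0],"twist":[0,0,0]},{"offset":[0,0,0],"twist":[0,0,0]}])

```text
t: 5.73
ee_pos: [526.2, -19.4, 256.7]
orientation: [1.849, 2.531, 0.006]
ft_force: [0.1, 1.3, 0.7]
width: 35.9
```

```bash
python3 - <<'E'
from h import *
go(524.8,-19.5,240,-4.5)
E
```

```text
t 5.73 grasp [527.5 -19.5  93.7] jaw 17.7 toolz [ 0.008 -0.001 -1.   ] F [0.1 1.3 0.7] w 35.9 q6 -0.37
xyz tool (now): [ 0.0004 -0.0015 -0.1463]
twist deg [ 0.43  0.11 22.2 ] xyz in final axes [-0.0002 -0.0027 -0.1463]
```

Emit:
send_rows(rows=[{"offset":[0,0,-0.01],"twist":[0,0,0]},{"offset":[0,0,-0.035],"twist":[0,0,0]},{"offset":[0,0,-0.035],"twist":[0,0,0]},{"offset":[0,0,-0.035],"twist":[0,0,0]},{"offset":[0,0,-0.035],"twist":[0,0,0]}])

```text
t: 6.15
ee_pos: [522.2, -19.0, 404.6]
orientation: [-1.847, -2.528, 0.012]
ft_force: [0.3, -0.5, -2.8]
width: 36.0
```

Emit:
send_rows(rows=[{"offset":[0,0,0],"twist":[0,0,5.5]},{"offset":[0,0,0],"twist":[0,0,5.5]},{"offset":[0,0,0],"twist":[0,0,5.5]},{"offset":[0,0,0],"twist":[0,0,5.5]},{"offset":[0,0,0],"twist":[0,0,0]}])

```text
t: 6.57
ee_pos: [523.0, -18.9, 417.6]
orientation: [2.319, 2.114, 0.005]
ft_force: [0.9, 0.3, -2.8]
width: 35.9
```

```bash
python3 - <<'E'
from h import *
go(535,-319,240,-4.5)
E
```

```text
t 6.57 grasp [523.8 -19.  254.6] jaw -5.3 toolz [ 0.005 -0.    -1.   ] F [ 0.9  0.3 -2.8] w 35.9 q6 0.03
xyz tool (now): [-0.2977  0.0387  0.0147]
twist deg [ 0.28 -0.   -0.79] xyz in final axes [-0.2982  0.0347  0.0146]
```

Emit:
send_rows(rows=[{"offset":[-0.02,0.003,0],"twist":[0,0,-0.4]},{"offset":[-0.03,0.004,0],"twist":[0,0,0]},{"offset":[-0.03,0.004,0],"twist":[0,0,0]},{"offset":[-0.03,0.004,0],"twist":[0,0,0]},{"offset":[-0.03,0.004,0],"twist":[0,0,0]}])

```text
t: 6.98
ee_pos: [529.8, -159.4, 418.4]
orientation: [2.287, 2.153, 0.006]
ft_force: [-0.2, 0.5, -2.6]
width: 35.9
```

Emit:
send_rows(rows=[{"offset":[-0.03,0.004,0],"twist":[0,0,0]},{"offset":[-0.03,0.004,0],"twist":[0,0,0]},{"offset":[-0.03,0.004,0],"twist":[0,0,0]},{"offset":[-0.025,0.003,0],"twist":[0,0,0]},{"offset":[-0.015,0.002,0],"twist":[0,0,0]}])

```text
t: 7.4
ee_pos: [537.9, -298.6, 418.0]
orientation: [-2.269, -2.17, -0.004]
ft_force: [0.1, 1.3, -2.2]
width: 36.2
```

Emit:
send_rows(rows=[{"offset":[0,0,0],"twist":[0,0,0]},{"offset":[0,0,0],"twist":[0,0,0]},{"offset":[0,0,0.03],"twist":[0,0,0]},{"offset":[0,0,0.03],"twist":[0,0,0]},{"offset":[0,0,0.025],"twist":[0,0,0]}])

```text
t: 7.82
ee_pos: [539.2, -300.8, 337.1]
orientation: [2.256, 2.173, 0.009]
ft_force: [-0.5, 0.4, -1.6]
width: 35.7
```

```bash
python3 - <<'E'
from h import *
go(535,-319,92,-4.5)
E
```

```text
t 7.82 grasp [ 540.9 -301.3  174.1] jaw -2.2 toolz [ 0.011 -0.003 -1.   ] F [-0.5  0.4 -1.6] w 35.7 q6 -0.49
xyz tool (now): [-0.0178 -0.0061  0.0821]
twist deg [0.62 0.12 2.33] xyz in final axes [-0.0182 -0.0045  0.0821]
```

Emit:
send_rows(rows=[{"offset":[-0.018,-0.0045,0.01],"twist":[0.2,0,2.2]},{"offset":[0,0,0.022],"twist":[0,0,0]},{"offset":[0,0,0.022],"twist":[0,0,0]},{"offset":[0,0,0.01],"twist":[0,0,0]},{"offset":[0,0,0],"twist":[0,0,0]}])

```text
t: 8.23
ee_pos: [532.5, -311.6, 265.4]
orientation: [-2.289, -2.145, -0.003]
ft_force: [0.4, 0.2, -2.6]
width: 35.8
```

Emit:
send_rows(rows=[{"offset":[0,0,0],"twist":[0,0,0]},{"offset":[0,0,0],"twist":[0,0,0]},{"offset":[0,0,0],"twist":[0,0,0]},{"offset":[0,0,0],"twist":[0,0,0]},{"offset":[0,0,0],"twist":[0,0,0]}])

```text
t: 8.65
ee_pos: [534.0, -309.9, 269.4]
orientation: [-2.286, -2.152, -0.005]
ft_force: [-0.7, 0.3, -1.9]
width: 35.8
```

```bash
python3 - <<'E'
from h import *
go(535,-319,92,-4.5)
E
```

```text
t 8.65 grasp [ 534.2 -309.4  106.4] jaw -3.5 toolz [ 0.001  0.003 -1.   ] F [-0.7  0.3 -1.9] w 35.8 q6 -0.49
xyz tool (now): [-0.0096  0.0014  0.0144]
twist deg [ 0.05 -0.19  1.03] xyz in final axes [-0.0095  0.0015  0.0144]
```

Emit:
send_rows(rows=[{"offset":[-0.009,0.0015,0.004],"twist":[-0.3,-0.1,0.8]},{"offset":[0,0,0.005],"twist":[0,0,0]},{"offset":[0,0,0.004],"twist":[0,0,0]},{"offset":[0,0,0.002],"twist":[0,0,0]},{"offset":[0,0,0.001],"twist":[0,0,0]}])

```text
t: 9.07
ee_pos: [536.0, -320.9, 254.8]
orientation: [2.299, 2.129, 0.011]
ft_force: [-3.3, 5.4, 18.2]
width: 35.9
```

Emit:
send_rows(rows=[{"offset":[0,0,0.001],"twist":[0,0,0]},{"offset":[0,0,0.001],"twist":[0,0,0]},{"offset":[0,0,0.001],"twist":[0,0,0]},{"offset":[0,0,0],"twist":[0,0,0]},{"offset":[0,0,0],"twist":[0,0,0]}])

```text
t: 9.48
ee_pos: [536.2, -321.0, 255.1]
orientation: [2.299, 2.129, 0.01]
ft_force: [-0.7, 0.4, -2.1]
width: 35.8
```

```bash
python3 - <<'E'
from h import *
go(535,-319,92,-4.5)
E
```

```text
t 9.48 grasp [ 537.9 -321.2   92.2] jaw -4.4 toolz [ 0.01  -0.001 -1.   ] F [-0.7  0.4 -2.1] w 35.8 q6 -0.49
xyz tool (now): [ 0.0019 -0.003   0.0001]
twist deg [0.58 0.02 0.1 ] xyz in final axes [ 0.0019 -0.003   0.0002]
```

Emit:
send_rows(rows=[{"offset":[0,0,0.002],"twist":[0,0,0]},{"offset":[0,0,0.001],"twist":[0,0,0]},{"offset":[0,0,0.001],"twist":[0,0,0]},{"offset":[0,0,0.001],"twist":[0,0,0]},{"offset":[0,0,0.001],"twist":[0,0,0]}])

```text
t: 9.9
ee_pos: [536.7, -321.1, 254.7]
orientation: [2.299, 2.13, 0.01]
ft_force: [-2.9, 2.6, 11.7]
width: 35.9
```

Emit:
send_rows(rows=[{"offset":[0,0,0],"twist":[0,0,0]},{"offset":[0,0,0],"twist":[0,0,0]},{"offset":[0,0,0],"twist":[0,0,0]},{"offset":[0,0,0],"twist":[0,0,0]},{"offset":[0,0,0],"twist":[0,0,0]}], gripper=0.075)

```text
t: 10.32
ee_pos: [537.2, -321.3, 254.8]
orientation: [2.298, 2.129, 0.011]
ft_force: [-0.1, 0.1, -0.6]
width: 66.1
```

Emit:
send_rows(rows=[{"offset":[0,0,0],"twist":[0,0,0]},{"offset":[0,0,0],"twist":[0,0,0]},{"offset":[0,0,-0.02],"twist":[0,0,0]},{"offset":[0,0,-0.03],"twist":[0,0,0]},{"offset":[0,0,-0.035],"twist":[0,0,0]}])

```text
t: 10.73
ee_pos: [534.0, -319.8, 333.1]
orientation: [-2.299, -2.13, -0.004]
ft_force: [-0.2, -0.8, 0.2]
width: 74.9
```

Emit:
send_rows(rows=[{"offset":[0,0,-0.035],"twist":[0,0,0]},{"offset":[0,0,-0.03],"twist":[0,0,0]},{"offset":[0,0,0],"twist":[0,0,0]},{"offset":[0,0,0],"twist":[0,0,0]},{"offset":[0,0,0],"twist":[0,0,0]}], gripper=0.0878)

```text
t: 11.15
ee_pos: [535.1, -320.9, 408.2]
orientation: [2.303, 2.133, 0.008]
ft_force: [0.8, 0.7, -0.5]
width: 87.6
```

```bash
python3 - <<'E'
from h import *
go(509.5,77.5,250,8.5)
im,d,i=cap('wrist','w2');W=cloud(d,i)
def box(x0,x1,y0,y1,z0,z1): return (W[...,0]>x0)&(W[...,0]<x1)&(W[...,1]>y0)&(W[...,1]<y1)&(W[...,2]>z0)&(W[...,2]<z1)
p=W[box(490,590,-380,-260,104,118)];print(len(p),len(p)>5 and rect(p),p.mean(0).round(1))
E
```

```text
t 11.15 grasp [ 536.1 -320.7  245.2] jaw -4.4 toolz [ 0.006  0.001 -1.   ] F [ 0.8  0.7 -0.5] w 87.6 q6 -0.49
xyz tool (now): [ 0.395  -0.0569 -0.0044]
twist deg [  0.34  -0.06 -12.89] xyz in final axes [ 0.3977  0.0326 -0.0048]
3543 (array([ 537.7, -319.6]), array([61. , 36.1]), 85.6) [ 537.5 -320.4  112. ]
```

View pics/w2.png

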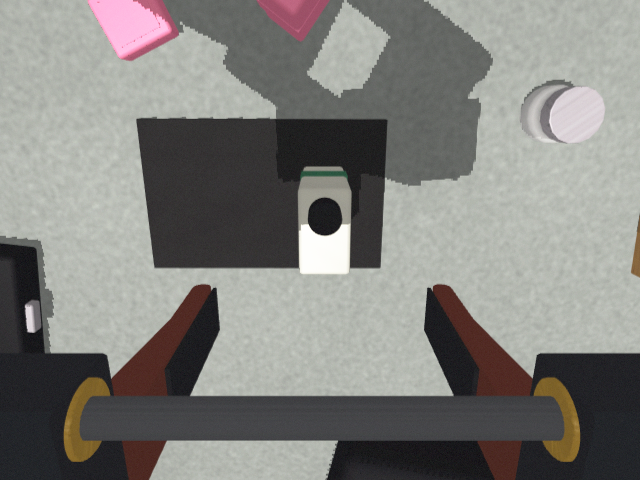

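The tin stands upright on the mat (column 325, rows 168–272). Next, the can.

Emit:
send_rows(rows=[{"offset":[0,0,0],"twist":[0,0,-6.4]},{"offset":[0,0,0],"twist":[0,0,-6.4]},{"offset":[0.025,0.002,0],"twist":[0,0,0]},{"offset":[0.036,0.003,0],"twist":[0,0,0]},{"offset":[0.036,0.003,0],"twist":[0,0,0]}])

```text
t: 11.62
ee_pos: [526.4, -225.9, 399.0]
orientation: [-2.042, -2.377, -0.002]
ft_force: [0.7, 0.3, -0.4]
width: 87.8
```

Emit:
send_rows(rows=[{"offset":[0.036,0.003,0],"twist":[0,0,0]},{"offset":[0.036,0.003,0],"twist":[0,0,0]},{"offset":[0.036,0.003,0],"twist":[0,0,0]},{"offset":[0.036,0.003,0],"twist":[0,0,0]},{"offset":[0.036,0.003,0],"twist":[0,0,0]}])

```text
t: 12.03
ee_pos: [509.9, -38.4, 391.3]
orientation: [-2.037, -2.362, 0.01]
ft_force: [0.9, 1.1, -0.6]
width: 87.6
```

Emit:
send_rows(rows=[{"offset":[0.036,0.003,0],"twist":[0,0,0]},{"offset":[0.03,0.003,0],"twist":[0,0,0]},{"offset":[0.02,0.002,0],"twist":[0,0,0]},{"offset":[0.01,0,0],"twist":[0,0,0]},{"offset":[0,0,0],"twist":[0,0,0]}])

```text
t: 12.45
ee_pos: [499.2, 67.7, 384.6]
orientation: [-2.022, -2.36, 0.025]
ft_force: [-0.4, 0.9, -0.5]
width: 87.9
```

Emit:
send_rows(rows=[{"offset":[0,0,0],"twist":[0,0,0]},{"offset":[0,0,0],"twist":[0,0,0]},{"offset":[0,0,0],"twist":[0,0,0]},{"offset":[0,0,0],"twist":[0,0,0]},{"offset":[0,0,0],"twist":[0,0,0]}])

```text
t: 12.87
ee_pos: [499.2, 64.1, 382.3]
orientation: [-2.024, -2.355, 0.031]
ft_force: [-0.0, 0.0, -0.1]
width: 87.5
```

```bash
python3 - <<'E'
from h import *
go(510,77.5,102,8.5)
E
```

```text
t 12.87 grasp [492.6  65.5 219.4] jaw 8.7 toolz [-0.04   0.009 -0.999] F [-0.   0.  -0.1] w 87.5 q6 -0.06
xyz tool (now): [0.0076 0.0235 0.1167]
twist deg [-2.21 -0.83  0.16] xyz in final axes [0.0093 0.0189 0.1174]
```

Emit:
send_rows(rows=[{"offset":[0.008,0.013,0],"twist":[-2.2,-0.8,0.1]},{"offset":[0,0,0],"twist":[0,0,0]},{"offset":[0,0,0],"twist":[0,0,0]},{"offset":[0,0,0],"twist":[0,0,0]},{"offset":[0,0,0],"twist":[0,0,0]}])

```text
t: 13.28
ee_pos: [510.7, 70.8, 382.0]
orientation: [-2.053, -2.376, 0.002]
ft_force: [0.7, -0.2, 0.4]
width: 87.7
```

```bash
python3 - <<'E'
from h import *
go(510,77.5,102,8.5)
im,d,i=cap('wrist');W=cloud(d,i)
def box(x0,x1,y0,y1,z0,z1): return (W[...,0]>x0)&(W[...,0]<x1)&(W[...,1]>y0)&(W[...,1]<y1)&(W[...,2]>z0)&(W[...,2]<z1)
p=W[box(470,560,40,115,135,160)];print(len(p),p.mean(0).round(1))
p=W[box(470,560,40,115,115,131)];print(len(p),len(p)>5 and rect(p))
E
```

```text
t 13.28 grasp [510.4  70.8 219. ] jaw 8.3 toolz [-0.002  0.    -1.   ] F [ 0.7 -0.2  0.4] w 87.7 q6 -0.03
xyz tool (now): [0.0067 0.0007 0.117 ]
twist deg [-0.1  -0.02 -0.17] xyz in final axes [0.0067 0.0006 0.117 ]
2567 [510.5  82.3 142.2]
1739 (array([510.7,  79.9]), array([51.9, 50.9]), 83.3)
```

Emit:
send_rows(rows=[{"offset":[0.008,0.001,0],"twist":[0,0,0]},{"offset":[0,0,0.02],"twist":[0,0,0]},{"offset":[0,0,0.03],"twist":[0,0,0]},{"offset":[0,0,0.02],"twist":[0,0,0]},{"offset":[0,0,0],"twist":[0,0,0]}])

```text
t: 13.75
ee_pos: [510.7, 80.3, 312.3]
orientation: [2.055, 2.375, 0.005]
ft_force: [0.3, -0.3, -0.1]
width: 87.6
```

```bash
python3 - <<'E'
from h import *
go(510.5,79,102,8.5)
E
```

```text
t 13.75 grasp [511.2  80.6 149.3] jaw 8.3 toolz [ 0.003  0.001 -1.   ] F [ 0.3 -0.3 -0.1] w 87.6 q6 -0.01
xyz tool (now): [-0.0015 -0.0011  0.0473]
twist deg [ 0.19 -0.05 -0.24] xyz in final axes [-0.0014 -0.001   0.0473]
```

Emit:
send_rows(rows=[{"offset":[-0.0015,-0.001,0.01],"twist":[0.2,0,0]},{"offset":[0,0,0.02],"twist":[0,0,0]},{"offset":[0,0,0.016],"twist":[0,0,0]},{"offset":[0,0,0.003],"twist":[0,0,0]},{"offset":[0,0,0],"twist":[0,0,0]}])

```text
t: 14.17
ee_pos: [510.9, 79.8, 263.7]
orientation: [2.055, 2.376, 0.003]
ft_force: [-0.3, -1.0, -0.5]
width: 88.0
```

Emit:
send_rows(rows=[{"offset":[0,0,0],"twist":[0,0,0]},{"offset":[0,0,0],"twist":[0,0,0]},{"offset":[0,0,0],"twist":[0,0,0]},{"offset":[0,0,0],"twist":[0,0,0]},{"offset":[0,0,0],"twist":[0,0,0]}])

```text
t: 14.58
ee_pos: [512.3, 80.1, 267.6]
orientation: [2.052, 2.374, 0.01]
ft_force: [-0.5, -0.1, 0.0]
width: 87.8
```

```bash
python3 - <<'E'
from h import *
go(510.5,79,102,8.5)
E
```

```text
t 14.58 grasp [513.4  80.4 104.6] jaw 8.3 toolz [ 0.007  0.002 -1.   ] F [-0.5 -0.1  0. ] w 87.8 q6 -0.01
xyz tool (now): [-0.001  -0.0031  0.0026]
twist deg [ 0.4  -0.07 -0.2 ] xyz in final axes [-0.001  -0.0031  0.0026]
```

Emit:
send_rows(rows=[{"offset":[-0.001,-0.0025,0.003],"twist":[0.4,0,0]},{"offset":[0,0,0],"twist":[0,0,0]},{"offset":[0,0,0],"twist":[0,0,0]},{"offset":[0,0,0],"twist":[0,0,0]},{"offset":[0,0,0],"twist":[0,0,0]}], gripper=0.035)

```text
t: 15.0
ee_pos: [509.9, 78.5, 265.3]
orientation: [-2.055, -2.376, -0.003]
ft_force: [0.6, 0.1, 0.5]
width: 58.0
```

Emit:
send_rows(rows=[{"offset":[0,0,0],"twist":[0,0,0]},{"offset":[0,0,0],"twist":[0,0,0]},{"offset":[0,0,0],"twist":[0,0,0]},{"offset":[0,0,0],"twist":[0,0,0]},{"offset":[0,0,0],"twist":[0,0,0]}])

```text
t: 15.42
ee_pos: [510.1, 78.5, 265.3]
orientation: [-2.055, -2.376, -0.002]
ft_force: [0.0, -0.9, 0.4]
width: 51.7
```

```bash
python3 - <<'E'
from h import *
go(510.5,79,250,-4.5)
E
```

```text
t 15.42 grasp [510.2  78.7 102.3] jaw 8.3 toolz [ 0.001  0.001 -1.   ] F [ 0.  -0.9  0.4] w 51.7 q6 -0.02
xyz tool (now): [ 0.0004  0.0005 -0.1477]
twist deg [ 0.05 -0.07 12.79] xyz in final axes [ 0.0003  0.0003 -0.1477]
```

Emit:
send_rows(rows=[{"offset":[0,0,-0.01],"twist":[0,0,0]},{"offset":[0,0,-0.035],"twist":[0,0,0]},{"offset":[0,0,-0.035],"twist":[0,0,0]},{"offset":[0,0,-0.035],"twist":[0,0,0]},{"offset":[0,0,-0.03],"twist":[0,0,0]}])

```text
t: 15.83
ee_pos: [507.2, 78.0, 409.5]
orientation: [-2.046, -2.366, 0.02]
ft_force: [1.0, 0.4, -2.5]
width: 51.8
```

Emit:
send_rows(rows=[{"offset":[0,0,0],"twist":[0,0,6.4]},{"offset":[0,0,0],"twist":[0,0,6.4]},{"offset":[0,0,0],"twist":[0,0,0]},{"offset":[0,0,0],"twist":[0,0,0]},{"offset":[0,0,0],"twist":[0,0,0]}])

```text
t: 16.25
ee_pos: [507.6, 78.1, 420.6]
orientation: [-2.308, -2.127, 0.003]
ft_force: [0.1, -0.5, -2.4]
width: 51.9
```

```bash
python3 - <<'E'
from h import *
go(428.5,-310.5,250,-4.5)
E
```

```text
t 16.25 grasp [507.   78.2 257.6] jaw -4.7 toolz [-0.004  0.001 -1.   ] F [ 0.1 -0.5 -2.4] w 51.9 q6 0.21
xyz tool (now): [-0.3938 -0.0466  0.0076]
twist deg [-0.21 -0.02 -0.17] xyz in final axes [-0.3937 -0.0478  0.0076]
```

Emit:
send_rows(rows=[{"offset":[-0.02,-0.002,0],"twist":[0,0,0]},{"offset":[-0.035,-0.004,0],"twist":[0,0,0]},{"offset":[-0.035,-0.004,0],"twist":[0,0,0]},{"offset":[-0.035,-0.004,0],"twist":[0,0,0]},{"offset":[-0.035,-0.004,0],"twist":[0,0,0]}])

```text
t: 16.67
ee_pos: [477.0, -79.9, 417.9]
orientation: [-2.278, -2.152, 0.007]
ft_force: [1.8, 0.2, -2.1]
width: 51.8
```

Emit:
send_rows(rows=[{"offset":[-0.035,-0.004,0],"twist":[0,0,0]},{"offset":[-0.035,-0.004,0],"twist":[0,0,0]},{"offset":[-0.035,-0.004,0],"twist":[0,0,0]},{"offset":[-0.035,-0.004,0],"twist":[0,0,0]},{"offset":[-0.03,-0.004,0],"twist":[0,0,0]}])

```text
t: 17.08
ee_pos: [444.1, -256.6, 414.5]
orientation: [-2.257, -2.163, 0.012]
ft_force: [1.1, -0.3, -1.8]
width: 51.7
```

Emit:
send_rows(rows=[{"offset":[-0.03,-0.004,0],"twist":[0,0,0]},{"offset":[-0.02,-0.003,0],"twist":[0,0,0]},{"offset":[-0.01,-0.001,0],"twist":[0,0,0]},{"offset":[0,0,0],"twist":[0,0,0]},{"offset":[0,0,0],"twist":[0,0,0]}])

```text
t: 17.5
ee_pos: [430.3, -324.0, 410.7]
orientation: [-2.248, -2.163, 0.014]
ft_force: [0.9, -0.4, -1.6]
width: 51.7
```

```bash
python3 - <<'E'
from h import *
go(428.5,-310.5,101,-4.5)
E
```

```text
t 17.5 grasp [ 426.8 -322.4  247.7] jaw -2.2 toolz [-0.022  0.01  -1.   ] F [ 0.9 -0.4 -1.6] w 51.7 q6 -0.62
xyz tool (now): [0.0107 0.0045 0.1468]
twist deg [-1.27 -0.48  2.27] xyz in final axes [0.012  0.0008 0.1467]
```

Emit:
send_rows(rows=[{"offset":[0.013,-0.003,0],"twist":[-1.2,-0.5,2.2]},{"offset":[0,0,0],"twist":[0,0,0]},{"offset":[0,0,0.03],"twist":[0,0,0]},{"offset":[0,0,0.03],"twist":[0,0,0]},{"offset":[0,0,0.02],"twist":[0,0,0]}])

```text
t: 17.92
ee_pos: [431.0, -306.6, 333.2]
orientation: [2.288, 2.141, 0.002]
ft_force: [-0.3, -1.5, -2.0]
width: 52.0
```

Emit:
send_rows(rows=[{"offset":[0,0,0.02],"twist":[0,0,0]},{"offset":[0,0,0.01],"twist":[0,0,0]},{"offset":[0,0,0],"twist":[0,0,0]},{"offset":[0,0,0],"twist":[0,0,0]},{"offset":[0,0,0],"twist":[0,0,0]}])

```text
t: 18.33
ee_pos: [432.2, -302.2, 298.8]
orientation: [-2.279, -2.16, 0.001]
ft_force: [-0.2, -0.5, -1.8]
width: 51.7
```

```bash
python3 - <<'E'
from h import *
go(428.5,-310.5,101,-4.5)
E
```

```text
t 18.33 grasp [ 432.  -302.1  135.8] jaw -3.1 toolz [-0.001  0.001 -1.   ] F [-0.2 -0.5 -1.8] w 51.7 q6 -0.58
xyz tool (now): [-0.0086 -0.003   0.0348]
twist deg [-0.07 -0.04  1.41] xyz in final axes [-0.0087 -0.0028  0.0348]
```

Emit:
send_rows(rows=[{"offset":[-0.0085,-0.003,0.005],"twist":[0,0,1]},{"offset":[0,0,0.01],"twist":[0,0,0]},{"offset":[0,0,0.01],"twist":[0,0,0]},{"offset":[0,0,0.004],"twist":[0,0,0]},{"offset":[0,0,0],"twist":[0,0,0]}])

```text
t: 18.75
ee_pos: [429.8, -312.6, 271.0]
orientation: [2.296, 2.135, 0.001]
ft_force: [0.3, -0.1, -2.7]
width: 51.7
```

Emit:
send_rows(rows=[{"offset":[0,0,0],"twist":[0,0,0]},{"offset":[0,0,0],"twist":[0,0,0]},{"offset":[0,0,0],"twist":[0,0,0]},{"offset":[0,0,0],"twist":[0,0,0]},{"offset":[0,0,0],"twist":[0,0,0]}])

```text
t: 19.17
ee_pos: [429.7, -312.7, 270.7]
orientation: [2.297, 2.135, 0.001]
ft_force: [1.3, -0.2, -2.1]
width: 51.5
```

```bash
python3 - <<'E'
from h import *
go(428.5,-310.5,100.3,-4.5)
E
```

```text
t 19.17 grasp [ 430.4 -313.3  107.7] jaw -4.2 toolz [ 0.004 -0.003 -1.   ] F [ 1.3 -0.2 -2.1] w 51.5 q6 -0.58
xyz tool (now): [ 0.0027 -0.0021  0.0074]
twist deg [0.26 0.18 0.32] xyz in final axes [ 0.0026 -0.0021  0.0074]
```

Emit:
send_rows(rows=[{"offset":[0,0,0.003],"twist":[0.2,0.2,0]},{"offset":[0,0,0.002],"twist":[0,0,0]},{"offset":[0,0,0.0015],"twist":[0,0,0]},{"offset":[0,0,0.0015],"twist":[0,0,0]},{"offset":[0,0,0.001],"twist":[0,0,0]}])

```text
t: 19.58
ee_pos: [430.6, -313.1, 262.8]
orientation: [2.298, 2.137, 0.002]
ft_force: [-1.6, 2.3, 17.9]
width: 51.8
```

Emit:
send_rows(rows=[{"offset":[0,0,0],"twist":[0,0,0]},{"offset":[0,0,0],"twist":[0,0,0]},{"offset":[0,0,0],"twist":[0,0,0]},{"offset":[0,0,0],"twist":[0,0,0]},{"offset":[0,0,0],"twist":[0,0,0]}])

```text
t: 20.0
ee_pos: [430.8, -313.3, 263.0]
orientation: [2.298, 2.137, 0.003]
ft_force: [0.2, -0.2, 2.3]
width: 51.4
```

```bash
python3 - <<'E'
from h import *
go(428.5,-310.5,100.3,-4.5)
E
```

```text
t 20.0 grasp [ 431.4 -313.5  100. ] jaw -4.1 toolz [ 0.004 -0.002 -1.   ] F [ 0.2 -0.2  2.3] w 51.4 q6 -0.58
xyz tool (now): [ 0.0028 -0.0031 -0.0004]
twist deg [0.23 0.08 0.35] xyz in final axes [ 0.0028 -0.0031 -0.0003]
```

Emit:
send_rows(rows=[{"offset":[0,0,0],"twist":[0,0,0]},{"offset":[0,0,0],"twist":[0,0,0]},{"offset":[0,0,0],"twist":[0,0,0]},{"offset":[0,0,0],"twist":[0,0,0]},{"offset":[0,0,0],"twist":[0,0,0]}], gripper=0.085)

```text
t: 20.42
ee_pos: [431.0, -313.4, 263.1]
orientation: [2.297, 2.136, 0.003]
ft_force: [-0.4, 1.1, 1.8]
width: 81.4
```

Emit:
send_rows(rows=[{"offset":[0,0,0],"twist":[0,0,0]},{"offset":[0,0,0],"twist":[0,0,0]},{"offset":[0,0,-0.02],"twist":[0,0,0]},{"offset":[0,0,-0.03],"twist":[0,0,0]},{"offset":[0,0,-0.035],"twist":[0,0,0]}])

```text
t: 20.83
ee_pos: [428.7, -311.8, 343.5]
orientation: [-2.293, -2.133, 0.001]
ft_force: [0.9, 0.2, -1.1]
width: 85.0
```

Emit:
send_rows(rows=[{"offset":[0,0,-0.035],"twist":[0,0,0]},{"offset":[0,0,-0.02],"twist":[0,0,0]},{"offset":[0,0,0],"twist":[0,0,0]},{"offset":[0,0,0],"twist":[0,0,0]},{"offset":[0,0,0],"twist":[0,0,0]}])

```text
t: 21.25
ee_pos: [429.8, -312.7, 407.6]
orientation: [2.3, 2.139, 0.002]
ft_force: [-0.1, -0.7, 0.2]
width: 85.3
```

```bash
python3 - <<'E'
from h import *
go(591.5,3,200,2.9)
im,d,i=cap('wrist','w3');W=cloud(d,i)
def box(x0,x1,y0,y1,z0,z1): return (W[...,0]>x0)&(W[...,0]<x1)&(W[...,1]>y0)&(W[...,1]<y1)&(W[...,2]>z0)&(W[...,2]<z1)
p=W[box(490,590,-380,-260,104,118)];print('tin',len(p),len(p)>5 and rect(p))
p=W[box(390,470,-360,-260,115,129)];print('can',len(p),len(p)>5 and rect(p))
E
```

```text
t 21.25 grasp [ 430.  -312.7  244.6] jaw -4.2 toolz [ 0.001  0.    -1.   ] F [-0.1 -0.7  0.2] w 85.3 q6 -0.58
xyz tool (now): [0.3265 0.1382 0.0448]
twist deg [ 0.08 -0.01 -7.05] xyz in final axes [0.3071 0.1773 0.0446]
tin 3693 (array([ 537.2, -319.9]), array([61.8, 36.1]), 85.7)
can 1366 (array([ 431. , -312.4]), array([51. , 51.4]), 39.2)
```

View pics/w3.png

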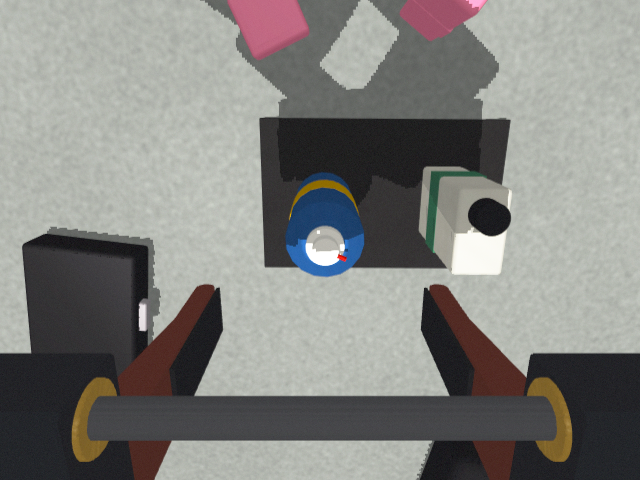

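Emit:
send_rows(rows=[{"offset":[0,0,0],"twist":[0,0,-7]},{"offset":[0.02,0.011,0],"twist":[0,0,0]},{"offset":[0.033,0.019,0],"twist":[0,0,0]},{"offset":[0.033,0.019,0],"twist":[0,0,0]},{"offset":[0.033,0.019,0],"twist":[0,0,0]}], gripper=0.066)

```text
t: 21.72
ee_pos: [489.1, -190.9, 398.8]
orientation: [-2.16, -2.265, 0.006]
ft_force: [0.5, 0.0, 0.3]
width: 65.9
```

Emit:
send_rows(rows=[{"offset":[0.033,0.019,0],"twist":[0,0,0]},{"offset":[0.033,0.019,0],"twist":[0,0,0]},{"offset":[0.033,0.019,0],"twist":[0,0,0]},{"offset":[0.03,0.018,0],"twist":[0,0,0]},{"offset":[0.02,0.012,0],"twist":[0,0,0]}])

```text
t: 22.13
ee_pos: [570.1, -27.9, 389.0]
orientation: [-2.151, -2.255, 0.018]
ft_force: [0.2, -1.3, 0.4]
width: 66.1
```

Emit:
send_rows(rows=[{"offset":[0.015,0.009,0],"twist":[0,0,0]},{"offset":[0,0,0],"twist":[0,0,0]},{"offset":[0,0,0],"twist":[0,0,0]},{"offset":[0,0,0],"twist":[0,0,0]},{"offset":[0,0,0],"twist":[0,0,0]}])

```text
t: 22.55
ee_pos: [578.3, -7.4, 380.4]
orientation: [-2.136, -2.255, 0.032]
ft_force: [-0.3, 0.6, 0.2]
width: 66.5
```

```bash
python3 - <<'E'
from h import *
go(591.5,3,120,2.9)
E
```

```text
t 22.55 grasp [571.8  -5.9 217.5] jaw 3.1 toolz [-0.04   0.009 -0.999] F [-0.3  0.6  0.2] w 66.5 q6 -0.09
xyz tool (now): [0.0067 0.024  0.0967]
twist deg [-2.26 -0.66  0.2 ] xyz in final axes [0.0079 0.0201 0.0975]
```

Emit:
send_rows(rows=[{"offset":[0.0095,0.0135,0],"twist":[-2.2,-0.6,0.2]},{"offset":[0,0,0],"twist":[0,0,0]},{"offset":[0,0,0.03],"twist":[0,0,0]},{"offset":[0,0,0.03],"twist":[0,0,0]},{"offset":[0,0,0.01],"twist":[0,0,0]}])

```text
t: 22.97
ee_pos: [590.4, -3.0, 310.9]
orientation: [2.17, 2.268, 0.004]
ft_force: [-0.1, 0.8, -0.3]
width: 66.2
```

Emit:
send_rows(rows=[{"offset":[0,0,0],"twist":[0,0,0]},{"offset":[0,0,0],"twist":[0,0,0]},{"offset":[0,0,0],"twist":[0,0,0]},{"offset":[0,0,0],"twist":[0,0,0]},{"offset":[0,0,0],"twist":[0,0,0]}])

```text
t: 23.38
ee_pos: [589.2, -5.9, 311.8]
orientation: [-2.175, -2.266, 0.001]
ft_force: [-0.1, -0.4, 0.5]
width: 66.3
```

```bash
python3 - <<'E'
from h import *
go(591.5,3,27,2.9)
im,d,i=cap('wrist','w4');W=cloud(d,i)
hsv=cv2.cvtColor(im,cv2.COLOR_BGR2HSV).astype(int)
def box(x0,x1,y0,y1,z0,z1): return (W[...,0]>x0)&(W[...,0]<x1)&(W[...,1]>y0)&(W[...,1]<y1)&(W[...,2]>z0)&(W[...,2]<z1)
p=W[box(555,630,-40,75,19,30)];print('pad all',len(p),rect(p))
m=box(555,630,-40,75,19,30)&(hsv[...,0]>10)&(hsv[...,0]<35)&(hsv[...,1]>90)
p=W[m];print('body',len(p),len(p)>5 and rect(p))
E
```

```text
t 23.38 grasp [589.1  -6.  148.8] jaw 2.3 toolz [-0.001 -0.    -1.   ] F [-0.1 -0.4  0.5] w 66.3 q6 -0.07
xyz tool (now): [0.0089 0.0028 0.1218]
twist deg [-0.03  0.02 -0.56] xyz in final axes [0.0088 0.0028 0.1218]
pad all 5460 (array([592.9,  20.4]), array([50.2, 80.3]), 2.1)
body 2544 (array([593.6,   4.5]), array([50.1, 48.6]), 2.4)
```

View pics/w4.png

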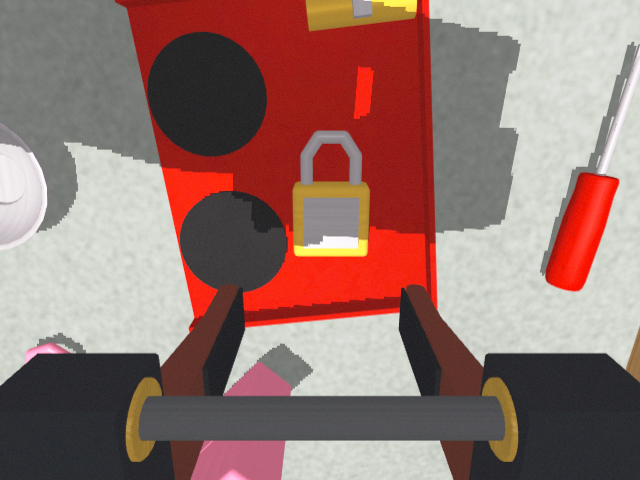

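The crop confirms it: the brass padlock (293–369, 130–256), shackle towards +y, lies inside the red tray with both seats empty.

Emit:
send_rows(rows=[{"offset":[0.0095,0.0045,0],"twist":[0,0,0]},{"offset":[0,0,0],"twist":[0,0,0]},{"offset":[0,0,0.03],"twist":[0,0,0]},{"offset":[0,0,0.03],"twist":[0,0,0]},{"offset":[0,0,0.01],"twist":[0,0,0]}])

```text
t: 23.85
ee_pos: [597.7, 6.0, 247.1]
orientation: [2.166, 2.26, 0.016]
ft_force: [-1.6, 0.2, -0.6]
width: 66.3
```

Emit:
send_rows(rows=[{"offset":[0,0,0],"twist":[0,0,0]},{"offset":[0,0,0],"twist":[0,0,0]},{"offset":[0,0,0],"twist":[0,0,0]},{"offset":[0,0,0],"twist":[0,0,0]},{"offset":[0,0,0],"twist":[0,0,0]}])

```text
t: 24.27
ee_pos: [598.3, 6.9, 248.1]
orientation: [2.166, 2.262, 0.014]
ft_force: [-0.5, -0.3, -0.5]
width: 66.3
```

```bash
python3 - <<'E'
from h import *
go(593.3,4,27,2.2)
E
```

```text
t 24.27 grasp [600.4   6.9  85.1] jaw 2.5 toolz [ 0.013 -0.    -1.   ] F [-0.5 -0.3 -0.5] w 66.3 q6 -0.05
xyz tool (now): [-0.0025 -0.008   0.058 ]
twist deg [0.76 0.05 0.29] xyz in final axes [-0.0026 -0.0072  0.0581]
```

Emit:
send_rows(rows=[{"offset":[-0.0027,-0.005,0],"twist":[0.76,0,0.2]},{"offset":[0,0,0.012],"twist":[0,0,0]},{"offset":[0,0,0.014],"twist":[0,0,0]},{"offset":[0,0,0.008],"twist":[0,0,0]},{"offset":[0,0,0],"twist":[0,0,0]}])

```text
t: 24.68
ee_pos: [593.8, 3.4, 214.0]
orientation: [2.175, 2.262, 0.004]
ft_force: [0.0, 0.3, 0.2]
width: 65.9
```

Emit:
send_rows(rows=[{"offset":[0,0,0],"twist":[0,0,0]},{"offset":[0,0,0],"twist":[0,0,0]},{"offset":[0,0,0],"twist":[0,0,0]},{"offset":[0,0,0],"twist":[0,0,0]},{"offset":[0,0,0],"twist":[0,0,0]}])

```text
t: 25.1
ee_pos: [593.4, 3.3, 212.0]
orientation: [2.177, 2.263, 0.0]
ft_force: [-0.6, -0.8, -0.6]
width: 66.0
```

```bash
python3 - <<'E'
from h import *
go(593.3,4,27,2.2)
E
```

```text
t 25.1 grasp [593.6   3.2  49. ] jaw 2.2 toolz [ 0.001 -0.001 -1.   ] F [-0.6 -0.8 -0.6] w 66.0 q6 -0.05
xyz tool (now): [ 0.0009 -0.0003  0.022 ]
twist deg [0.06 0.06 0.04] xyz in final axes [ 0.0008 -0.0002  0.022 ]
```

Emit:
send_rows(rows=[{"offset":[0.0005,-0.0005,0.005],"twist":[0,0,0]},{"offset":[0,0,0.006],"twist":[0,0,0]},{"offset":[0,0,0.005],"twist":[0,0,0]},{"offset":[0,0,0.002],"twist":[0,0,0]},{"offset":[0,0,0],"twist":[0,0,0]}])

```text
t: 25.52
ee_pos: [593.2, 3.9, 193.0]
orientation: [2.175, 2.263, 0.002]
ft_force: [-1.0, 0.8, -0.2]
width: 66.0
```

Emit:
send_rows(rows=[{"offset":[0,0,0],"twist":[0,0,0]},{"offset":[0,0,0],"twist":[0,0,0]},{"offset":[0,0,0],"twist":[0,0,0]},{"offset":[0,0,0],"twist":[0,0,0]},{"offset":[0,0,0],"twist":[0,0,0]}])

```text
t: 25.93
ee_pos: [593.2, 4.0, 192.7]
orientation: [2.176, 2.263, 0.002]
ft_force: [-0.0, -0.6, 0.6]
width: 65.7
```

```bash
python3 - <<'E'
from h import *
go(593.3,4,27,2.2)
E
```

```text
t 25.93 grasp [593.6   3.8  29.7] jaw 2.2 toolz [ 0.002 -0.001 -1.   ] F [-0.  -0.6  0.6] w 65.7 q6 -0.05
xyz tool (now): [ 0.0002 -0.0003  0.0027]
twist deg [0.14 0.06 0.05] xyz in final axes [ 0.0002 -0.0003  0.0027]
```

Emit:
send_rows(rows=[{"offset":[0,0,0.002],"twist":[0,0,0]},{"offset":[0,0,0],"twist":[0,0,0]},{"offset":[0,0,0],"twist":[0,0,0]},{"offset":[0,0,0],"twist":[0,0,0]},{"offset":[0,0,0],"twist":[0,0,0]}])

```text
t: 26.35
ee_pos: [593.4, 3.9, 190.9]
orientation: [2.175, 2.262, 0.002]
ft_force: [0.6, -0.0, 0.1]
width: 66.1
```

Emit:
send_rows(rows=[{"offset":[0,0,0],"twist":[0,0,0]},{"offset":[0,0,0],"twist":[0,0,0]},{"offset":[0,0,0],"twist":[0,0,0]},{"offset":[0,0,0],"twist":[0,0,0]},{"offset":[0,0,0],"twist":[0,0,0]}], gripper=0.035)

```text
t: 26.77
ee_pos: [593.4, 3.9, 191.0]
orientation: [2.175, 2.262, 0.003]
ft_force: [0.8, 0.1, 0.4]
width: 49.7
```

```bash
python3 - <<'E'
from h import *
go(593.3,4,130,2.2)
E
```

```text
t 26.77 grasp [594.    3.8  28. ] jaw 2.2 toolz [ 0.003 -0.001 -1.   ] F [0.8 0.1 0.4] w 49.7 q6 -0.05
xyz tool (now): [ 1.00e-04 -4.00e-04 -1.02e-01]
twist deg [0.2  0.06 0.05] xyz in final axes [ 0.0003 -0.0007 -0.102 ]
```

Emit:
send_rows(rows=[{"offset":[0,0,-0.01],"twist":[0,0,0]},{"offset":[0,0,-0.03],"twist":[0,0,0]},{"offset":[0,0,-0.03],"twist":[0,0,0]},{"offset":[0,0,-0.025],"twist":[0,0,0]},{"offset":[0,0,-0.01],"twist":[0,0,0]}])

```text
t: 27.18
ee_pos: [590.8, 4.1, 296.6]
orientation: [-2.173, -2.26, 0.01]
ft_force: [-0.2, -0.7, -3.3]
width: 49.9
```

Emit:
send_rows(rows=[{"offset":[0,0,0],"twist":[0,0,0]},{"offset":[0,0,0],"twist":[0,0,0]},{"offset":[0,0,0],"twist":[0,0,0]},{"offset":[0,0,0],"twist":[0,0,0]},{"offset":[0,0,0],"twist":[0,0,0]}])

```text
t: 27.6
ee_pos: [590.0, 4.1, 296.4]
orientation: [-2.174, -2.261, 0.01]
ft_force: [-0.3, 0.2, -2.8]
width: 49.5
```

```bash
python3 - <<'E'
from h import *
go(509,287,130,2.2)
E
```

```text
t 27.6 grasp [588.7   3.9 133.4] jaw 2.2 toolz [-0.008 -0.001 -1.   ] F [-0.3  0.2 -2.8] w 49.5 q6 -0.05
xyz tool (now): [ 0.286  -0.0685  0.0039]
twist deg [-0.47  0.03  0.05] xyz in final axes [ 0.2859 -0.0687  0.0034]
```

Emit:
send_rows(rows=[{"offset":[0.02,-0.005,0],"twist":[0,0,0]},{"offset":[0.035,-0.008,0],"twist":[0,0,0]},{"offset":[0.035,-0.008,0],"twist":[0,0,0]},{"offset":[0.035,-0.008,0],"twist":[0,0,0]},{"offset":[0.03,-0.008,0],"twist":[0,0,0]}])

```text
t: 28.02
ee_pos: [546.5, 156.5, 290.3]
orientation: [-2.183, -2.247, 0.021]
ft_force: [-1.0, 0.1, -1.7]
width: 49.5
```

Emit:
send_rows(rows=[{"offset":[0.03,-0.007,0],"twist":[0,0,0]},{"offset":[0.02,-0.005,0],"twist":[0,0,0]},{"offset":[0,0,0],"twist":[0,0,0]},{"offset":[0,0,0],"twist":[0,0,0]},{"offset":[0,0,0],"twist":[0,0,0]}])

```text
t: 28.43
ee_pos: [528.5, 213.5, 284.7]
orientation: [-2.171, -2.251, 0.034]
ft_force: [-0.6, 0.1, -2.8]
width: 49.8
```

```bash
python3 - <<'E'
from h import *
im,d,i=cap('wrist','w5');W=cloud(d,i)
def box(x0,x1,y0,y1,z0,z1): return (W[...,0]>x0)&(W[...,0]<x1)&(W[...,1]>y0)&(W[...,1]<y1)&(W[...,2]>z0)&(W[...,2]<z1)
m=(im.min(-1)>110)&(im.max(-1)-im.min(-1)<25)
p=W[box(410,610,210,400,10,24)];print('walls',len(p),rect(p))
p=W[box(410,610,210,400,1,8)&m];print('floor',len(p),rect(p))
go(509.6,287,130,2.2)
E
```

```text
walls 5802 (array([506.5, 293.4]), array([134.1, 150.5]), 82.7)
floor 50138 (array([510. , 281.6]), array([199.1, 143.1]), 0.3)
t 28.48 grasp [524.4 212.1 121.7] jaw 2.0 toolz [-0.026 -0.006 -1.   ] F [-0.4  0.8 -2.3] w 49.7 q6 0.32
xyz tool (now): [ 0.0753 -0.0124 -0.0084]
twist deg [-1.47  0.3  -0.17] xyz in final axes [ 0.0754 -0.0119 -0.0083]
```

View pics/w5.png

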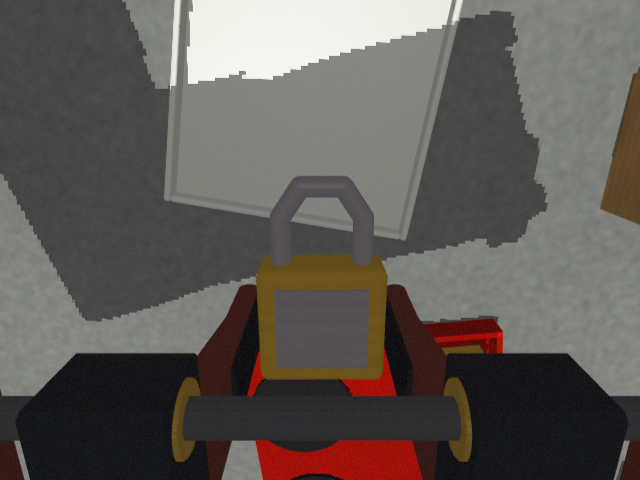

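Held padlock at (320,290); the tray's near corners are at (168,199) and (404,237). That puts the tray centre at about (508,302), which agrees with the top view.

Emit:
send_rows(rows=[{"offset":[0.012,-0.005,0],"twist":[-1.4,0.3,0]},{"offset":[0.02,-0.004,0],"twist":[0,0,0]},{"offset":[0.02,-0.004,0],"twist":[0,0,0]},{"offset":[0.012,-0.002,0],"twist":[0,0,0]},{"offset":[0,0,0],"twist":[0,0,0]}])

```text
t: 28.9
ee_pos: [513.5, 272.1, 283.2]
orientation: [-2.193, -2.249, 0.004]
ft_force: [-0.2, 0.7, -2.8]
width: 49.9
```

Emit:
send_rows(rows=[{"offset":[0,0,0],"twist":[0,0,0]},{"offset":[0,0,0.015],"twist":[0,0,0]},{"offset":[0,0,0.02],"twist":[0,0,0]},{"offset":[0,0,0.01],"twist":[0,0,0]},{"offset":[0,0,0],"twist":[0,0,0]}])

```text
t: 29.32
ee_pos: [515.8, 267.8, 237.7]
orientation: [2.195, 2.246, -0.002]
ft_force: [-0.5, -0.3, -2.5]
width: 49.7
```

```bash
python3 - <<'E'
from h import *
go(508.6,285,30,2.2)
E
```

```text
t 29.32 grasp [515.8 267.4  74.7] jaw 1.3 toolz [ 0.    -0.002 -1.   ] F [-0.5 -0.3 -2.5] w 49.7 q6 0.44
xyz tool (now): [ 0.0178 -0.0068  0.0447]
twist deg [ 0.01  0.11 -0.87] xyz in final axes [ 0.0178 -0.0065  0.0447]
```

Emit:
send_rows(rows=[{"offset":[0.01,-0.004,0],"twist":[0,0.1,-0.5]},{"offset":[0.007,-0.002,0],"twist":[0,0,0]},{"offset":[0,0,0.012],"twist":[0,0,0]},{"offset":[0,0,0.012],"twist":[0,0,0]},{"offset":[0,0,0.002],"twist":[0,0,0]}])

```text
t: 29.73
ee_pos: [510.1, 285.5, 212.1]
orientation: [2.186, 2.255, 0.005]
ft_force: [-0.0, 0.2, -2.3]
width: 49.8
```

Emit:
send_rows(rows=[{"offset":[0,0,0],"twist":[0,0,0]},{"offset":[0,0,0],"twist":[0,0,0]},{"offset":[0,0,0],"twist":[0,0,0]},{"offset":[0,0,0],"twist":[0,0,0]},{"offset":[0,0,0],"twist":[0,0,0]}])

```text
t: 30.15
ee_pos: [509.8, 285.5, 210.9]
orientation: [2.185, 2.256, 0.002]
ft_force: [-0.3, -1.0, -2.3]
width: 49.9
```

```bash
python3 - <<'E'
from h import *
go(508.6,285,29,2.2)
E
```

```text
t 30.15 grasp [510.1 285.6  47.9] jaw 1.8 toolz [ 0.001  0.    -1.   ] F [-0.3 -1.  -2.3] w 49.9 q6 0.46
xyz tool (now): [-0.0006 -0.0015  0.0189]
twist deg [ 0.08 -0.02 -0.38] xyz in final axes [-0.0005 -0.0015  0.0189]
```

Emit:
send_rows(rows=[{"offset":[-0.0005,-0.0015,0.005],"twist":[0,0,0]},{"offset":[0,0,0.006],"twist":[0,0,0]},{"offset":[0,0,0.004],"twist":[0,0,0]},{"offset":[0,0,0.001],"twist":[0,0,0]},{"offset":[0,0,0.001],"twist":[0,0,0]}])

```text
t: 30.57
ee_pos: [508.6, 284.9, 193.0]
orientation: [2.185, 2.255, 0.005]
ft_force: [-0.9, -0.7, -2.4]
width: 49.7
```

Emit:
send_rows(rows=[{"offset":[0,0,0.001],"twist":[0,0,0]},{"offset":[0,0,0.001],"twist":[0,0,0]},{"offset":[0,0,0.001],"twist":[0,0,0]},{"offset":[0,0,0.001],"twist":[0,0,0]},{"offset":[0,0,0],"twist":[0,0,0]}])

```text
t: 30.98
ee_pos: [508.7, 284.9, 192.4]
orientation: [2.185, 2.255, 0.004]
ft_force: [-0.1, 0.3, -2.9]
width: 49.6
```

```bash
python3 - <<'E'
from h import *
go(508.6,285,29,2.2)
E
```

```text
t 30.98 grasp [509.1 285.   29.4] jaw 1.8 toolz [ 0.002  0.001 -1.   ] F [-0.1  0.3 -2.9] w 49.6 q6 0.46
xyz tool (now): [-0.     -0.0005  0.0004]
twist deg [ 0.14 -0.04 -0.39] xyz in final axes [-0.     -0.0005  0.0004]
```

Emit:
send_rows(rows=[{"offset":[0,0,0.002],"twist":[0,0,0]},{"offset":[0,0,0.001],"twist":[0,0,0]},{"offset":[0,0,0.001],"twist":[0,0,0]},{"offset":[0,0,0],"twist":[0,0,0]},{"offset":[0,0,0],"twist":[0,0,0]}])

```text
t: 31.4
ee_pos: [509.1, 285.2, 192.3]
orientation: [2.185, 2.255, 0.005]
ft_force: [0.4, -0.1, -3.0]
width: 49.6
```

Emit:
send_rows(rows=[{"offset":[0,0,0],"twist":[0,0,0]},{"offset":[0,0,0],"twist":[0,0,0]},{"offset":[0,0,0],"twist":[0,0,0]},{"offset":[0,0,0],"twist":[0,0,0]},{"offset":[0,0,0],"twist":[0,0,0]}], gripper=0.07)

```text
t: 31.82
ee_pos: [509.8, 285.6, 192.2]
orientation: [2.185, 2.255, 0.008]
ft_force: [0.4, -0.7, -0.6]
width: 69.9
```

Emit:
send_rows(rows=[{"offset":[0,0,-0.01],"twist":[0,0,0]},{"offset":[0,0,-0.035],"twist":[0,0,0]},{"offset":[0,0,-0.04],"twist":[0,0,0]},{"offset":[0,0,-0.04],"twist":[0,0,0]},{"offset":[0,0,-0.04],"twist":[0,0,0]}])

```text
t: 32.23
ee_pos: [506.5, 283.9, 355.3]
orientation: [-2.183, -2.253, 0.022]
ft_force: [1.3, 0.4, -0.3]
width: 70.0
```

Emit:
send_rows(rows=[{"offset":[0,0,-0.03],"twist":[0,0,0]},{"offset":[0,0,0],"twist":[0,0,0]},{"offset":[0,0,0],"twist":[0,0,0]},{"offset":[0,0,0],"twist":[0,0,0]},{"offset":[0,0,0],"twist":[0,0,0]}], gripper=0.0878)

```text
t: 32.65
ee_pos: [507.8, 284.5, 399.5]
orientation: [2.185, 2.255, 0.006]
ft_force: [0.1, -0.5, -0.0]
width: 87.9
```

```bash
python3 - <<'E'
from h import *
im,d,i=cap('wrist','w6');W=cloud(d,i)
hsv=cv2.cvtColor(im,cv2.COLOR_BGR2HSV).astype(int)
def box(x0,x1,y0,y1,z0,z1): return (W[...,0]>x0)&(W[...,0]<x1)&(W[...,1]>y0)&(W[...,1]<y1)&(W[...,2]>z0)&(W[...,2]<z1)
p=W[box(415,605,210,400,12,23)];p=p[(abs(p[:,0]-508)>60)|(abs(p[:,1]-302)>60)];print('walls',len(p),rect(p))
p=W[box(450,560,240,365,15,35)];print('padlock',len(p),rect(p),p[:,2].mean())
go(431,-312.4,245,-4.5)
E
```

```text
walls 3480 (array([507.8, 301.7]), array([150.2, 150.3]), 82.6)
padlock 4132 (array([508.3, 303.4]), array([50.1, 81.8]), 1.1) 24.545847988308697
t 32.7 grasp [508.2 284.7 236.1] jaw 1.8 toolz [ 0.003  0.001 -1.   ] F [ 0.3  0.5 -0.3] w 87.8 q6 0.46
xyz tool (now): [-0.5944 -0.096  -0.01  ]
twist deg [ 0.18 -0.08  6.31] xyz in final axes [-0.6014 -0.0301 -0.0089]
```

View pics/w6.png

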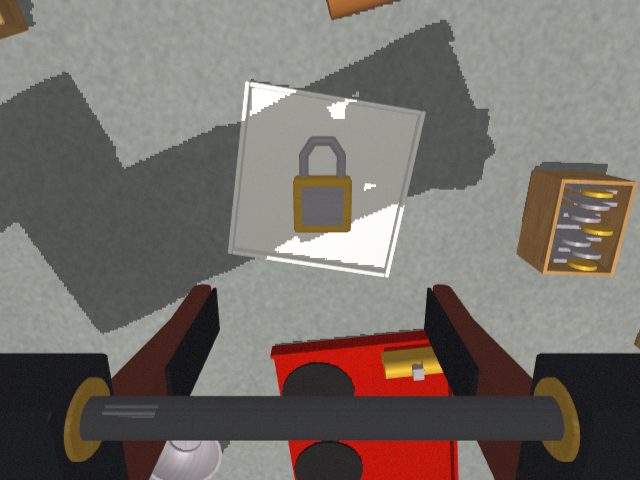

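The padlock lies flat at (322,185), within 2 mm of the tray centre. On the way back I'll look at the seats.

Emit:
send_rows(rows=[{"offset":[0,0,0],"twist":[0,0,6]},{"offset":[-0.025,-0.001,0],"twist":[0,0,0]},{"offset":[-0.038,-0.002,0],"twist":[0,0,0]},{"offset":[-0.038,-0.002,0],"twist":[0,0,0]},{"offset":[-0.038,-0.002,0],"twist":[0,0,0]}])

```text
t: 33.12
ee_pos: [488.9, 147.7, 391.0]
orientation: [-2.295, -2.139, 0.011]
ft_force: [0.4, 0.0, 0.1]
width: 87.8
```

Emit:
send_rows(rows=[{"offset":[-0.038,-0.002,0],"twist":[0,0,0]},{"offset":[-0.038,-0.002,0],"twist":[0,0,0]},{"offset":[-0.038,-0.002,0],"twist":[0,0,0]},{"offset":[-0.038,-0.002,0],"twist":[0,0,0]},{"offset":[-0.03,-0.002,0],"twist":[0,0,0]}])

```text
t: 33.53
ee_pos: [461.3, -41.4, 384.0]
orientation: [-2.285, -2.135, 0.03]
ft_force: [1.7, -1.8, 0.2]
width: 87.9
```

Emit:
send_rows(rows=[{"offset":[-0.02,0,0],"twist":[0,0,0]},{"offset":[0,0,0],"twist":[0,0,0]},{"offset":[0,0,0],"twist":[0,0,0]},{"offset":[0,0,0],"twist":[0,0,0]},{"offset":[0,0,0],"twist":[0,0,0]}])

```text
t: 33.95
ee_pos: [457.1, -66.1, 378.4]
orientation: [-2.286, -2.119, 0.042]
ft_force: [-0.1, 0.4, -0.1]
width: 88.0
```

```bash
python3 - <<'E'
from h import *
im,d,i=cap('wrist','w7');W=cloud(d,i)
def box(x0,x1,y0,y1,z0,z1): return (W[...,0]>x0)&(W[...,0]<x1)&(W[...,1]>y0)&(W[...,1]<y1)&(W[...,2]>z0)&(W[...,2]<z1)
dark=im.max(-1)<75
for n,b in {'L':(460,560,30,130,2,12),'R':(475,575,-70,29,2,12)}.items():
    m=(dark&box(*b)).astype(np.uint8);k,l,s,_=cv2.connectedComponentsWithStats(m);m=l==1+np.argmax(s[1:,4]);p=W[m]
    print(n,len(p),cv2.minEnclosingCircle(p[:,:2].astype(np.float32)),rect(p),p[:,2].mean())
go(431,-312.4,245,-4.5)
E
```

```text
L 5383 ((510.6268615722656, 79.80931091308594), 37.90617370605469) (array([509.5,  64.7]), array([44.3, 75.7]), 85.7) 6.49472919669855
R 7034 ((525.513671875, -18.26217269897461), 38.224830627441406) (array([525.6, -18.6]), array([74.6, 75.5]), 62.2) 6.384350969825005
t 34.0 grasp [451.3 -66.  215.6] jaw -4.3 toolz [-0.036 -0.001 -0.999] F [-0.4 -0.4 -0.8] w 87.6 q6 -0.09
xyz tool (now): [-0.2473 -0.0028 -0.0285]
twist deg [-2.05  0.2   0.2 ] xyz in final axes [-0.2472 -0.0009 -0.0294]
```

Emit:
send_rows(rows=[{"offset":[-0.02,0,-0.02],"twist":[-2,0.2,0.2]},{"offset":[-0.035,0,0],"twist":[0,0,0]},{"offset":[-0.035,0,0],"twist":[0,0,0]},{"offset":[-0.035,0,0],"twist":[0,0,0]},{"offset":[-0.035,0,0],"twist":[0,0,0]}])

```text
t: 34.42
ee_pos: [448.4, -220.4, 398.6]
orientation: [-2.285, -2.153, -0.002]
ft_force: [0.8, 0.1, -0.6]
width: 87.8
```

Emit:
send_rows(rows=[{"offset":[-0.035,0,0],"twist":[0,0,0]},{"offset":[-0.03,0,0],"twist":[0,0,0]},{"offset":[-0.01,0,0],"twist":[0,0,0]},{"offset":[0,0,0],"twist":[0,0,0]},{"offset":[0,0,0],"twist":[0,0,0]}])

```text
t: 34.83
ee_pos: [445.9, -299.1, 398.3]
orientation: [-2.284, -2.157, -0.003]
ft_force: [0.7, 0.3, 0.8]
width: 87.8
```

```bash
python3 - <<'E'
from h import *
go(431,-312.4,100,-4.5);print(ctrl.get_obs()['ee_pos'])
E
```

```text
t 34.83 grasp [ 446.1 -298.9  235.3] jaw -3.3 toolz [ 0.001  0.001 -1.   ] F [0.7 0.3 0.8] w 87.8 q6 -0.56
xyz tool (now): [-0.0146 -0.0144  0.1352]
twist deg [ 0.06 -0.07  1.21] xyz in final axes [-0.0147 -0.014   0.1353]
[ 445.93273206 -299.05621498  398.28023455]
```

Emit:
send_rows(rows=[{"offset":[-0.0135,-0.0145,0],"twist":[0,0,1.2]},{"offset":[0,0,0],"twist":[0,0,0]},{"offset":[0,0,0.02],"twist":[0,0,0]},{"offset":[0,0,0.02],"twist":[0,0,0]},{"offset":[0,0,0],"twist":[0,0,0]}])

```text
t: 35.25
ee_pos: [433.2, -303.3, 358.1]
orientation: [2.299, 2.141, 0.006]
ft_force: [-0.6, 0.6, -0.3]
width: 87.8
```

```bash
python3 - <<'E'
from h import *
go(431,-312.4,100,-4.5);print(ctrl.get_obs()['ee_pos'])
E
```

```text
t 35.25 grasp [ 433.7 -302.9  195.1] jaw -4.1 toolz [ 0.003  0.003 -1.   ] F [-0.6  0.6 -0.3] w 87.8 q6 -0.57
xyz tool (now): [-0.0099 -0.0023  0.0951]
twist deg [ 0.16 -0.16  0.42] xyz in final axes [-0.0097 -0.002   0.0951]
[ 433.23240908 -303.34161961  358.14035749]
```

Emit:
send_rows(rows=[{"offset":[-0.0095,-0.002,0],"twist":[0.1,0,0.3]},{"offset":[0,0,0],"twist":[0,0,0]},{"offset":[0,0,0.025],"twist":[0,0,0]},{"offset":[0,0,0.025],"twist":[0,0,0]},{"offset":[0,0,0.01],"twist":[0,0,0]}])

```text
t: 35.67
ee_pos: [434.5, -310.8, 303.0]
orientation: [2.293, 2.135, 0.008]
ft_force: [-1.0, -0.1, -0.3]
width: 87.7
```

Emit:
send_rows(rows=[{"offset":[0,0,0.005],"twist":[0,0,0]},{"offset":[0,0,0],"twist":[0,0,0]},{"offset":[0,0,0],"twist":[0,0,0]},{"offset":[0,0,0],"twist":[0,0,0]},{"offset":[0,0,0],"twist":[0,0,0]}])

```text
t: 36.08
ee_pos: [435.8, -311.0, 299.9]
orientation: [2.292, 2.135, 0.009]
ft_force: [0.2, 0.1, 0.3]
width: 87.8
```

```bash
python3 - <<'E'
from h import *
go(431,-312.4,100,-4.5)
E
```

```text
t 36.08 grasp [ 437.4 -311.4  136.9] jaw -4.1 toolz [ 0.01  -0.003 -1.   ] F [0.2 0.1 0.3] w 87.8 q6 -0.58
xyz tool (now): [-0.0014 -0.0067  0.0368]
twist deg [0.6  0.11 0.43] xyz in final axes [-0.0015 -0.0063  0.0369]
```

Emit:
send_rows(rows=[{"offset":[-0.0015,-0.005,0.008],"twist":[0.6,0.1,0.3]},{"offset":[0,0,0.01],"twist":[0,0,0]},{"offset":[0,0,0.01],"twist":[0,0,0]},{"offset":[0,0,0.005],"twist":[0,0,0]},{"offset":[0,0,0],"twist":[0,0,0]}])

```text
t: 36.5
ee_pos: [430.6, -312.8, 265.7]
orientation: [2.303, 2.132, -0.0]
ft_force: [-0.4, 1.3, -0.3]
width: 87.9
```

Emit:
send_rows(rows=[{"offset":[0,0,0],"twist":[0,0,0]},{"offset":[0,0,0],"twist":[0,0,0]},{"offset":[0,0,0],"twist":[0,0,0]},{"offset":[0,0,0],"twist":[0,0,0]},{"offset":[0,0,0],"twist":[0,0,0]}])

```text
t: 36.92
ee_pos: [430.5, -312.8, 264.6]
orientation: [2.305, 2.133, -0.001]
ft_force: [0.3, -0.4, -0.5]
width: 87.7
```

```bash
python3 - <<'E'
from h import *
go(431,-312.4,100,-4.5)
E
```

```text
t 36.92 grasp [ 430.5 -312.9  101.6] jaw -4.4 toolz [ 0.    -0.001 -1.   ] F [ 0.3 -0.4 -0.5] w 87.7 q6 -0.57
xyz tool (now): [0.0006 0.0004 0.0016]
twist deg [0.03 0.06 0.07] xyz in final axes [0.0006 0.0004 0.0016]
```

Grip and lift.

Emit:
send_rows(rows=[{"offset":[0,0,0],"twist":[0,0,0]},{"offset":[0,0,0],"twist":[0,0,0]},{"offset":[0,0,0],"twist":[0,0,0]},{"offset":[0,0,0],"twist":[0,0,0]},{"offset":[0,0,0],"twist":[0,0,0]}], gripper=0.035)

```text
t: 37.33
ee_pos: [430.8, -312.9, 265.5]
orientation: [2.303, 2.132, -0.0]
ft_force: [0.1, -0.2, 0.2]
width: 58.2
```

Emit:
send_rows(rows=[{"offset":[0,0,0],"twist":[0,0,0]},{"offset":[0,0,0],"twist":[0,0,0]},{"offset":[0,0,0],"twist":[0,0,0]},{"offset":[0,0,0],"twist":[0,0,0]},{"offset":[0,0,0],"twist":[0,0,0]}])

```text
t: 37.75
ee_pos: [430.9, -312.9, 265.6]
orientation: [2.303, 2.132, -0.0]
ft_force: [0.2, 0.0, -0.1]
width: 51.5
```

```bash
python3 - <<'E'
from h import *
go(510.6,79.6,103,8.5)
E
```

```text
t 37.75 grasp [ 431.2 -313.3  102.6] jaw -4.4 toolz [ 0.002 -0.002 -1.   ] F [ 0.2  0.  -0.1] w 51.5 q6 -0.57
xyz tool (now): [ 0.3979  0.0489 -0.0012]
twist deg [  0.12   0.15 -12.91] xyz in final axes [ 0.3769  0.1366 -0.0004]
```

Emit:
send_rows(rows=[{"offset":[0,0,-0.01],"twist":[0,0,0]},{"offset":[0,0,-0.035],"twist":[0,0,0]},{"offset":[0,0,-0.035],"twist":[0,0,0]},{"offset":[0,0,-0.035],"twist":[0,0,0]},{"offset":[0,0,-0.03],"twist":[0,0,0]}])

```text
t: 38.17
ee_pos: [428.3, -310.9, 409.7]
orientation: [-2.294, -2.123, 0.005]
ft_force: [-0.2, 0.3, -2.4]
width: 51.4
```

Emit:
send_rows(rows=[{"offset":[0,0,0],"twist":[0,0,-6.5]},{"offset":[0,0,0],"twist":[0,0,-6.4]},{"offset":[0,0,0],"twist":[0,0,0]},{"offset":[0,0,0],"twist":[0,0,0]},{"offset":[0,0,0],"twist":[0,0,0]}])

```text
t: 38.58
ee_pos: [428.7, -311.2, 421.1]
orientation: [-2.047, -2.382, 0.001]
ft_force: [-0.7, -0.8, -1.8]
width: 51.5
```

```bash
python3 - <<'E'
from h import *
go(510.6,79.6,103,8.5)
E
```

```text
t 38.58 grasp [ 428.5 -311.2  258.1] jaw 8.6 toolz [-0.001  0.    -1.   ] F [-0.7 -0.8 -1.8] w 51.5 q6 -0.8
xyz tool (now): [0.3739 0.1401 0.1551]
twist deg [-0.08 -0.03  0.14] xyz in final axes [0.3743 0.139  0.1551]
```

Emit:
send_rows(rows=[{"offset":[0.02,0.007,0],"twist":[0,0,0]},{"offset":[0.033,0.0125,0],"twist":[0,0,0]},{"offset":[0.033,0.0125,0],"twist":[0,0,0]},{"offset":[0.033,0.0125,0],"twist":[0,0,0]},{"offset":[0.033,0.0125,0],"twist":[0,0,0]}])

```text
t: 39.0
ee_pos: [462.7, -152.6, 418.3]
orientation: [-2.073, -2.353, 0.006]
ft_force: [0.7, 0.1, -1.4]
width: 51.8
```

Emit:
send_rows(rows=[{"offset":[0.033,0.0125,0],"twist":[0,0,0]},{"offset":[0.033,0.0125,0],"twist":[0,0,0]},{"offset":[0.033,0.0125,0],"twist":[0,0,0]},{"offset":[0.033,0.0125,0],"twist":[0,0,0]},{"offset":[0.033,0.0125,0],"twist":[0,0,0]}])

```text
t: 39.42
ee_pos: [503.9, 27.3, 415.2]
orientation: [-2.087, -2.332, 0.013]
ft_force: [0.9, -0.7, -2.0]
width: 51.4
```

Emit:
send_rows(rows=[{"offset":[0.025,0.01,0],"twist":[0,0,0]},{"offset":[0.015,0.006,0],"twist":[0,0,0]},{"offset":[0,0,0],"twist":[0,0,0]},{"offset":[0,0,0],"twist":[0,0,0]},{"offset":[0,0,0],"twist":[0,0,0]}])

```text
t: 39.83
ee_pos: [515.5, 77.2, 411.9]
orientation: [-2.087, -2.326, 0.019]
ft_force: [-0.4, -0.7, -2.1]
width: 51.5
```

```bash
python3 - <<'E'
from h import *
go(510.6,79.6,104.6,8.5);print(ctrl.get_obs()['ee_pos'])
E
```

```text
t 39.83 grasp [512.1  77.5 248.9] jaw 6.2 toolz [-0.021  0.002 -1.   ] F [-0.4 -0.7 -2.1] w 51.5 q6 0.01
xyz tool (now): [0.0017 0.0016 0.1443]
twist deg [-1.15 -0.25 -2.31] xyz in final axes [ 0.0023 -0.0012  0.1443]
[515.46767691  77.20303436 411.87348533]
```

Emit:
send_rows(rows=[{"offset":[0.003,-0.004,0],"twist":[-1.1,-0.2,-2.2]},{"offset":[0,0,0],"twist":[0,0,0]},{"offset":[0,0,0.03],"twist":[0,0,0]},{"offset":[0,0,0.03],"twist":[0,0,0]},{"offset":[0,0,0.015],"twist":[0,0,0]}])

```text
t: 40.25
ee_pos: [511.9, 74.6, 338.5]
orientation: [2.063, 2.363, 0.007]
ft_force: [0.1, 0.1, -2.7]
width: 51.6
```

Emit:
send_rows(rows=[{"offset":[0,0,0.01],"twist":[0,0,0]},{"offset":[0,0,0],"twist":[0,0,0]},{"offset":[0,0,0],"twist":[0,0,0]},{"offset":[0,0,0],"twist":[0,0,0]},{"offset":[0,0,0],"twist":[0,0,0]}])

```text
t: 40.67
ee_pos: [511.5, 70.8, 326.1]
orientation: [2.077, 2.357, -0.001]
ft_force: [0.3, 0.7, -1.6]
width: 51.2
```

```bash
python3 - <<'E'
from h import *
go(510.6,79.6,104.6,8.5);print(ctrl.get_obs()['ee_pos'])
E
```

```text
t 40.67 grasp [511.4  70.8 163.1] jaw 7.2 toolz [-0.    -0.001 -1.   ] F [ 0.3  0.7 -1.6] w 51.2 q6 -0.01
xyz tool (now): [0.0089 0.0003 0.0585]
twist deg [-0.02  0.03 -1.27] xyz in final axes [0.0089 0.0005 0.0585]
[511.46128985  70.84970308 326.11764814]
```

Emit:
send_rows(rows=[{"offset":[0.0085,0.0005,0.005],"twist":[0,0,-1]},{"offset":[0,0,0.015],"twist":[0,0,0]},{"offset":[0,0,0.015],"twist":[0,0,0]},{"offset":[0,0,0.008],"twist":[0,0,0]},{"offset":[0,0,0],"twist":[0,0,0]}])

```text
t: 41.08
ee_pos: [513.1, 81.7, 285.9]
orientation: [2.048, 2.373, 0.012]
ft_force: [-0.3, -0.4, -2.8]
width: 52.1
```

Emit:
send_rows(rows=[{"offset":[0,0,0],"twist":[0,0,0]},{"offset":[0,0,0],"twist":[0,0,0]},{"offset":[0,0,0],"twist":[0,0,0]},{"offset":[0,0,0],"twist":[0,0,0]},{"offset":[0,0,0],"twist":[0,0,0]}])

```text
t: 41.5
ee_pos: [513.9, 82.6, 288.0]
orientation: [2.045, 2.373, 0.016]
ft_force: [-0.3, 0.5, -2.2]
width: 51.7
```

```bash
python3 - <<'E'
from h import *
go(510.6,79.6,104.6,8.5)
E
```

```text
t 41.5 grasp [516.1  82.9 125.1] jaw 8.5 toolz [ 0.013  0.002 -1.   ] F [-0.3  0.5 -2.2] w 51.7 q6 -0.01
xyz tool (now): [-0.0025 -0.0062  0.0204]
twist deg [0.77 0.01 0.01] xyz in final axes [-0.0025 -0.0059  0.0205]
```

Emit:
send_rows(rows=[{"offset":[-0.0025,-0.0035,0.003],"twist":[0.77,0,0]},{"offset":[0,0,0.005],"twist":[0,0,0]},{"offset":[0,0,0.003],"twist":[0,0,0]},{"offset":[0,0,0],"twist":[0,0,0]},{"offset":[0,0,0],"twist":[0,0,0]}])

```text
t: 41.92
ee_pos: [510.7, 79.1, 276.7]
orientation: [2.051, 2.379, -0.0]
ft_force: [0.3, -0.7, -1.9]
width: 51.4
```

Emit:
send_rows(rows=[{"offset":[0,0,0],"twist":[0,0,0]},{"offset":[0,0,0],"twist":[0,0,0]},{"offset":[0,0,0],"twist":[0,0,0]},{"offset":[0,0,0],"twist":[0,0,0]},{"offset":[0,0,0],"twist":[0,0,0]}])

```text
t: 42.33
ee_pos: [510.8, 79.1, 276.4]
orientation: [-2.051, -2.379, 0.001]
ft_force: [0.8, -0.3, -1.8]
width: 51.6
```

```bash
python3 - <<'E'
from h import *
go(510.6,79.6,104.6,8.5)
E
```

```text
t 42.33 grasp [510.7  79.  113.4] jaw 8.5 toolz [-0. -0. -1.] F [ 0.8 -0.3 -1.8] w 51.6 q6 -0.02
xyz tool (now): [ 0.0006 -0.      0.0088]
twist deg [-0.02  0.01 -0.02] xyz in final axes [ 0.0006 -0.      0.0088]
```

Well aligned; lower gently.

Emit:
send_rows(rows=[{"offset":[0.0005,0,0.003],"twist":[0,0,0]},{"offset":[0,0,0.002],"twist":[0,0,0]},{"offset":[0,0,0.002],"twist":[0,0,0]},{"offset":[0,0,0.001],"twist":[0,0,0]},{"offset":[0,0,0.001],"twist":[0,0,0]}])

```text
t: 42.75
ee_pos: [511.1, 79.8, 267.4]
orientation: [2.051, 2.379, 0.001]
ft_force: [-3.0, 0.4, 18.4]
width: 51.5
```

Emit:
send_rows(rows=[{"offset":[0,0,0.001],"twist":[0,0,0]},{"offset":[0,0,0.001],"twist":[0,0,0]},{"offset":[0,0,0],"twist":[0,0,0]},{"offset":[0,0,0],"twist":[0,0,0]},{"offset":[0,0,0],"twist":[0,0,0]}])

```text
t: 43.17
ee_pos: [511.5, 80.0, 267.8]
orientation: [2.05, 2.379, 0.001]
ft_force: [-0.1, 1.2, -2.5]
width: 51.7
```

```bash
python3 - <<'E'
from h import *
go(510.6,79.6,104.6,8.5)
E
```

```text
t 43.17 grasp [511.7  80.  104.8] jaw 8.5 toolz [ 0.001  0.    -1.   ] F [-0.1  1.2 -2.5] w 51.7 q6 -0.02
xyz tool (now): [-0.0002 -0.0011  0.0002]
twist deg [0.07 0.01 0.  ] xyz in final axes [-0.0002 -0.0011  0.0002]
```

Emit:
send_rows(rows=[{"offset":[0,-0.001,0.001],"twist":[0,0,0]},{"offset":[0,0,0.001],"twist":[0,0,0]},{"offset":[0,0,0],"twist":[0,0,0]},{"offset":[0,0,0],"twist":[0,0,0]},{"offset":[0,0,0],"twist":[0,0,0]}])

```text
t: 43.58
ee_pos: [511.2, 80.0, 267.4]
orientation: [2.049, 2.378, 0.004]
ft_force: [0.3, 0.5, 1.2]
width: 51.7
```

Emit:
send_rows(rows=[{"offset":[0,0,0],"twist":[0,0,0]},{"offset":[0,0,0],"twist":[0,0,0]},{"offset":[0,0,0],"twist":[0,0,0]},{"offset":[0,0,0],"twist":[0,0,0]},{"offset":[0,0,0],"twist":[0,0,0]}], gripper=0.0878)

```text
t: 44.0
ee_pos: [511.4, 80.0, 267.0]
orientation: [2.049, 2.378, 0.004]
ft_force: [-0.3, 0.0, 0.6]
width: 81.3
```

Emit:
send_rows(rows=[{"offset":[0,0,0],"twist":[0,0,0]},{"offset":[0,0,0],"twist":[0,0,0]},{"offset":[0,0,-0.02],"twist":[0,0,0]},{"offset":[0,0,-0.03],"twist":[0,0,0]},{"offset":[0,0,-0.035],"twist":[0,0,0]}])

```text
t: 44.42
ee_pos: [508.8, 79.6, 347.5]
orientation: [-2.046, -2.374, 0.013]
ft_force: [0.4, -0.5, 0.1]
width: 87.8
```

Emit:
send_rows(rows=[{"offset":[0,0,-0.035],"twist":[0,0,0]},{"offset":[0,0,-0.02],"twist":[0,0,0]},{"offset":[0,0,0],"twist":[0,0,0]},{"offset":[0,0,0],"twist":[0,0,0]},{"offset":[0,0,0],"twist":[0,0,0]}])

```text
t: 44.83
ee_pos: [510.3, 79.8, 411.4]
orientation: [-2.051, -2.38, 0.0]
ft_force: [-0.2, -0.4, -0.5]
width: 87.9
```

```bash
python3 - <<'E'
from h import *
im,d,i=cap('wrist','w8');W=cloud(d,i)
def box(x0,x1,y0,y1,z0,z1): return (W[...,0]>x0)&(W[...,0]<x1)&(W[...,1]>y0)&(W[...,1]<y1)&(W[...,2]>z0)&(W[...,2]<z1)
p=W[box(470,560,40,120,115,131)];print('can',len(p),len(p)>5 and rect(p))
go(537.2,-320,240,-4.5)
E
```

```text
can 1374 (array([511.1,  81.4]), array([50.4, 51.3]), 8.3)
t 44.88 grasp [509.8  79.8 247.9] jaw 8.5 toolz [-0.002 -0.    -1.   ] F [-0.5 -1.   0.2] w 87.6 q6 -0.02
xyz tool (now): [-0.3995 -0.032   0.0079]
twist deg [-0.09  0.   12.99] xyz in final axes [-0.3964  0.0587  0.0079]
```

Emit:
send_rows(rows=[{"offset":[0,0,0],"twist":[0,0,6.5]},{"offset":[0,0,0],"twist":[0,0,6.5]},{"offset":[-0.02,0.004,0],"twist":[0,0,0]},{"offset":[-0.036,0.005,0],"twist":[0,0,0]},{"offset":[-0.036,0.005,0],"twist":[0,0,0]}])

```text
t: 45.3
ee_pos: [514.2, -10.8, 402.6]
orientation: [-2.304, -2.12, 0.017]
ft_force: [1.1, 0.8, -0.2]
width: 87.9
```

Emit:
send_rows(rows=[{"offset":[-0.036,0.005,0],"twist":[0,0,0]},{"offset":[-0.036,0.005,0],"twist":[0,0,0]},{"offset":[-0.036,0.005,0],"twist":[0,0,0]},{"offset":[-0.036,0.005,0],"twist":[0,0,0]},{"offset":[-0.036,0.005,0],"twist":[0,0,0]}])

```text
t: 45.72
ee_pos: [521.7, -199.2, 392.4]
orientation: [-2.29, -2.115, 0.03]
ft_force: [0.5, 0.1, 0.1]
width: 87.9
```

Emit:
send_rows(rows=[{"offset":[-0.036,0.005,0],"twist":[0,0,0]},{"offset":[-0.036,0.005,0],"twist":[0,0,0]},{"offset":[-0.025,0.004,0],"twist":[0,0,0]},{"offset":[-0.012,0,0],"twist":[0,0,0]},{"offset":[0,0,0],"twist":[0,0,0]}])

```text
t: 46.13
ee_pos: [523.9, -320.2, 380.9]
orientation: [-2.287, -2.098, 0.038]
ft_force: [0.3, 0.2, -0.5]
width: 87.6
```

```bash
python3 - <<'E'
from h import *
go(537.2,-320,85,-4.4);print(ctrl.get_obs()['ee_pos'])
E
```

```text
t 46.13 grasp [ 516.9 -318.3  218.1] jaw -4.9 toolz [-0.043  0.011 -0.999] F [ 0.3  0.2 -0.5] w 87.6 q6 -0.47
xyz tool (now): [-0.0009  0.0263  0.1321]
twist deg [-2.53 -0.45 -0.53] xyz in final axes [-1.000e-04  2.040e-02  1.331e-01]
[ 523.92289086 -320.15652885  380.92734702]
```

Emit:
send_rows(rows=[{"offset":[0.001,0.0125,0],"twist":[-2.5,-0.4,-0.5]},{"offset":[0,0,0],"twist":[0,0,0]},{"offset":[0,0,0.02],"twist":[0,0,0]},{"offset":[0,0,0.015],"twist":[0,0,0]},{"offset":[0,0,0],"twist":[0,0,0]}])

```text
t: 46.55
ee_pos: [534.7, -314.6, 340.3]
orientation: [-2.296, -2.127, 0.003]
ft_force: [-0.4, -0.2, 0.5]
width: 87.7
```

Emit:
send_rows(rows=[{"offset":[0,0,0],"twist":[0,0,0]},{"offset":[0,0,0],"twist":[0,0,0]},{"offset":[0,0,0],"twist":[0,0,0]},{"offset":[0,0,0],"twist":[0,0,0]},{"offset":[0,0,0],"twist":[0,0,0]}])

```text
t: 46.97
ee_pos: [534.6, -310.7, 341.8]
orientation: [-2.29, -2.129, 0.005]
ft_force: [0.0, 0.3, 0.5]
width: 88.0
```

```bash
python3 - <<'E'
from h import *
go(537.2,-320,89,-4.4);print(ctrl.get_obs()['ee_pos'])
E
```

```text
t 46.97 grasp [ 532.6 -309.3  178.8] jaw -4.2 toolz [-0.012  0.009 -1.   ] F [0.  0.3 0.5] w 88.0 q6 -0.47
xyz tool (now): [-0.0111  0.0065  0.0896]
twist deg [-0.74 -0.45  0.24] xyz in final axes [-0.0103  0.0054  0.0898]
[ 534.62984311 -310.72703488  341.75524393]
```

Emit:
send_rows(rows=[{"offset":[-0.009,0.003,0],"twist":[-0.7,-0.4,0.2]},{"offset":[0,0,0],"twist":[0,0,0]},{"offset":[0,0,0.02],"twist":[0,0,0]},{"offset":[0,0,0.02],"twist":[0,0,0]},{"offset":[0,0,0.005],"twist":[0,0,0]}])

```text
t: 47.38
ee_pos: [538.9, -322.9, 300.3]
orientation: [2.298, 2.126, 0.005]
ft_force: [-0.6, -0.4, -1.1]
width: 87.9
```

Emit:
send_rows(rows=[{"offset":[0,0,0],"twist":[0,0,0]},{"offset":[0,0,0],"twist":[0,0,0]},{"offset":[0,0,0],"twist":[0,0,0]},{"offset":[0,0,0],"twist":[0,0,0]},{"offset":[0,0,0],"twist":[0,0,0]}])

```text
t: 47.8
ee_pos: [539.2, -324.0, 301.6]
orientation: [2.299, 2.125, 0.005]
ft_force: [0.2, -0.7, 0.5]
width: 88.0
```

```bash
python3 - <<'E'
from h import *
go(537.2,-320,89,-4.4);print(ctrl.get_obs()['ee_pos'])
E
```

```text
t 47.8 grasp [ 540.8 -325.   138.6] jaw -4.5 toolz [ 0.01  -0.006 -1.   ] F [ 0.2 -0.7  0.5] w 88.0 q6 -0.48
xyz tool (now): [ 0.0049 -0.0045  0.0496]
twist deg [ 0.58  0.3  -0.11] xyz in final axes [ 0.0047 -0.004   0.0496]
[ 539.18811405 -324.01848052  301.61053285]
```

Emit:
send_rows(rows=[{"offset":[0.0038,-0.0023,0.005],"twist":[0.5,0.3,0]},{"offset":[0,0,0.012],"twist":[0,0,0]},{"offset":[0,0,0.014],"twist":[0,0,0]},{"offset":[0,0,0.008],"twist":[0,0,0]},{"offset":[0,0,0],"twist":[0,0,0]}])

```text
t: 48.22
ee_pos: [537.5, -319.6, 260.7]
orientation: [2.304, 2.13, 0.003]
ft_force: [-0.5, 0.2, -0.1]
width: 87.9
```

Emit:
send_rows(rows=[{"offset":[0,0,0],"twist":[0,0,0]},{"offset":[0,0,0],"twist":[0,0,0]},{"offset":[0,0,0],"twist":[0,0,0]},{"offset":[0,0,0],"twist":[0,0,0]},{"offset":[0,0,0],"twist":[0,0,0]}])

```text
t: 48.63
ee_pos: [537.3, -319.5, 258.8]
orientation: [2.306, 2.133, 0.002]
ft_force: [-0.3, 0.2, -0.3]
width: 87.8
```

```bash
python3 - <<'E'
from h import *
go(537.2,-320,89,-4.4);print(ctrl.get_obs()['ee_pos'])
E
```

```text
t 48.63 grasp [ 537.4 -319.4   95.8] jaw -4.5 toolz [ 0.001  0.    -1.   ] F [-0.3  0.2 -0.3] w 87.8 q6 -0.48
xyz tool (now): [-0.0006 -0.0002  0.0068]
twist deg [ 0.05 -0.03 -0.09] xyz in final axes [-0.0006 -0.0002  0.0068]
[ 537.25946342 -319.48802413  258.81996113]
```

Emit:
send_rows(rows=[{"offset":[0,0,0.005],"twist":[0,0,0]},{"offset":[0,0,0],"twist":[0,0,0]},{"offset":[0,0,0],"twist":[0,0,0]},{"offset":[0,0,0],"twist":[0,0,0]},{"offset":[0,0,0],"twist":[0,0,0]}])

```text
t: 49.05
ee_pos: [537.6, -319.8, 254.4]
orientation: [2.305, 2.131, 0.002]
ft_force: [0.9, 0.1, -0.8]
width: 88.0
```

Emit:
send_rows(rows=[{"offset":[0,0,0],"twist":[0,0,0]},{"offset":[0,0,0],"twist":[0,0,0]},{"offset":[0,0,0],"twist":[0,0,0]},{"offset":[0,0,0],"twist":[0,0,0]},{"offset":[0,0,0],"twist":[0,0,0]}], gripper=0.02)

```text
t: 49.47
ee_pos: [537.7, -319.8, 254.7]
orientation: [2.305, 2.131, 0.003]
ft_force: [-0.8, 0.6, 0.5]
width: 58.1
```

Emit:
send_rows(rows=[{"offset":[0,0,0],"twist":[0,0,0]},{"offset":[0,0,0],"twist":[0,0,0]},{"offset":[0,0,0],"twist":[0,0,0]},{"offset":[0,0,0],"twist":[0,0,0]},{"offset":[0,0,0],"twist":[0,0,0]}])

```text
t: 49.88
ee_pos: [537.7, -319.8, 254.7]
orientation: [2.305, 2.131, 0.003]
ft_force: [0.3, -0.5, -0.6]
width: 36.2
```

```bash
python3 - <<'E'
from h import *
go(525.5,-18.8,240,17.6)
E
```

```text
t 49.88 grasp [ 538.2 -319.9   91.7] jaw -4.5 toolz [ 0.003 -0.001 -1.   ] F [ 0.3 -0.5 -0.6] w 36.2 q6 -0.48
xyz tool (now): [ 0.2991 -0.0358 -0.1486]
twist deg [  0.18   0.08 -22.09] xyz in final axes [ 0.2909  0.0789 -0.1483]
```

Emit:
send_rows(rows=[{"offset":[0,0,-0.01],"twist":[0,0,0]},{"offset":[0,0,-0.035],"twist":[0,0,0]},{"offset":[0,0,-0.035],"twist":[0,0,0]},{"offset":[0,0,-0.035],"twist":[0,0,0]},{"offset":[0,0,-0.035],"twist":[0,0,0]}])

```text
t: 50.3
ee_pos: [534.5, -318.0, 401.0]
orientation: [-2.293, -2.12, 0.007]
ft_force: [0.3, -0.5, -1.9]
width: 35.8
```

Emit:
send_rows(rows=[{"offset":[0,0,0],"twist":[0,0,-5.5]},{"offset":[0,0,0],"twist":[0,0,-5.5]},{"offset":[0,0,0],"twist":[0,0,-5.5]},{"offset":[0,0,0],"twist":[0,0,-5.5]},{"offset":[0,0,0],"twist":[0,0,0]}])

```text
t: 50.72
ee_pos: [535.3, -318.5, 415.7]
orientation: [-1.835, -2.548, -0.001]
ft_force: [0.2, 0.3, -2.1]
width: 35.9
```

```bash
python3 - <<'E'
from h import *
go(525.5,-18.8,240,17.6)
E
```

```text
t 50.72 grasp [ 535.1 -318.2  252.7] jaw 18.5 toolz [-0.001  0.002 -1.   ] F [ 0.2  0.3 -2.1] w 35.9 q6 -0.88
xyz tool (now): [0.287  0.0859 0.0132]
twist deg [-0.03 -0.11  0.89] xyz in final axes [0.2883 0.0814 0.0127]
```

Emit:
send_rows(rows=[{"offset":[0.02,0.006,0],"twist":[0,0,0.8]},{"offset":[0.033,0.0095,0],"twist":[0,0,0]},{"offset":[0.033,0.0095,0],"twist":[0,0,0]},{"offset":[0.033,0.0095,0],"twist":[0,0,0]},{"offset":[0.033,0.0095,0],"twist":[0,0,0]}])

```text
t: 51.13
ee_pos: [530.6, -160.9, 416.6]
orientation: [-1.886, -2.512, 0.001]
ft_force: [0.5, 0.2, -2.2]
width: 35.8
```

Emit:
send_rows(rows=[{"offset":[0.033,0.0095,0],"twist":[0,0,0]},{"offset":[0.033,0.0095,0],"twist":[0,0,0]},{"offset":[0.03,0.009,0],"twist":[0,0,0]},{"offset":[0.02,0.006,0],"twist":[0,0,0]},{"offset":[0.01,0.002,0],"twist":[0,0,0]}])

```text
t: 51.55
ee_pos: [527.7, -20.0, 417.4]
orientation: [-1.904, -2.495, 0.001]
ft_force: [1.7, 0.3, -2.5]
width: 35.7
```

Emit:
send_rows(rows=[{"offset":[0,0,0],"twist":[0,0,0]},{"offset":[0,0,0],"twist":[0,0,0]},{"offset":[0,0,0],"twist":[0,0,0]},{"offset":[0,0,0],"twist":[0,0,0]},{"offset":[0,0,0],"twist":[0,0,0]}])

```text
t: 51.97
ee_pos: [527.0, -19.3, 417.8]
orientation: [-1.91, -2.49, 0.003]
ft_force: [0.6, 0.0, -2.8]
width: 35.4
```

```bash
python3 - <<'E'
from h import *
go(525.5,-18.8,93.7,17.6);print(ctrl.get_obs()['ee_pos'])
E
```

```text
t 51.97 grasp [526.3 -19.1 254.8] jaw 15.0 toolz [-0.004  0.001 -1.   ] F [ 0.6  0.  -2.8] w 35.4 q6 -0.32
xyz tool (now): [ 3.000e-04 -1.000e-04  1.611e-01]
twist deg [-0.2  -0.11 -2.57] xyz in final axes [ 0.0006 -0.0007  0.1611]
[526.97333249 -19.28046382 417.83977462]
```

Emit:
send_rows(rows=[{"offset":[0,-0.001,0],"twist":[-0.2,-0.1,-2.5]},{"offset":[0,0,0.03],"twist":[0,0,0]},{"offset":[0,0,0.03],"twist":[0,0,0]},{"offset":[0,0,0.03],"twist":[0,0,0]},{"offset":[0,0,0.01],"twist":[0,0,0]}])

```text
t: 52.38
ee_pos: [528.8, -24.4, 319.3]
orientation: [1.859, 2.52, 0.009]
ft_force: [-0.9, 0.0, -2.3]
width: 35.7
```

Emit:
send_rows(rows=[{"offset":[0,0,0],"twist":[0,0,0]},{"offset":[0,0,0],"twist":[0,0,0]},{"offset":[0,0,0],"twist":[0,0,0]},{"offset":[0,0,0],"twist":[0,0,0]},{"offset":[0,0,0],"twist":[0,0,0]}])

```text
t: 52.8
ee_pos: [529.7, -26.4, 320.5]
orientation: [1.864, 2.517, 0.008]
ft_force: [-0.0, 0.1, -3.3]
width: 36.0
```

```bash
python3 - <<'E'
from h import *
go(525.5,-18.8,93.7,17.6);print(ctrl.get_obs()['ee_pos'])
E
```

```text
t 52.8 grasp [531.5 -26.7 157.6] jaw 17.0 toolz [ 0.011 -0.001 -1.   ] F [-0.   0.1 -3.3] w 36.0 q6 -0.37
xyz tool (now): [ 0.0096 -0.004   0.0638]
twist deg [ 0.56  0.26 -0.65] xyz in final axes [ 0.0093 -0.0033  0.0639]
[529.7247785  -26.43552695 320.54189493]
```

Emit:
send_rows(rows=[{"offset":[0.0085,-0.0017,0.005],"twist":[0.55,0.2,-0.5]},{"offset":[0,0,0.015],"twist":[0,0,0]},{"offset":[0,0,0.015],"twist":[0,0,0]},{"offset":[0,0,0.008],"twist":[0,0,0]},{"offset":[0,0,0],"twist":[0,0,0]}])

```text
t: 53.22
ee_pos: [526.7, -16.9, 280.6]
orientation: [1.852, 2.528, 0.007]
ft_force: [0.2, -0.1, -2.7]
width: 35.5
```

Emit:
send_rows(rows=[{"offset":[0,0,0],"twist":[0,0,0]},{"offset":[0,0,0],"twist":[0,0,0]},{"offset":[0,0,0],"twist":[0,0,0]},{"offset":[0,0,0],"twist":[0,0,0]},{"offset":[0,0,0],"twist":[0,0,0]}])

```text
t: 53.63
ee_pos: [527.2, -16.1, 282.5]
orientation: [1.85, 2.528, 0.008]
ft_force: [0.3, 0.3, -1.6]
width: 36.0
```

```bash
python3 - <<'E'
from h import *
go(525.5,-18.8,93.7,17.6);print(ctrl.get_obs()['ee_pos'])
E
```

```text
t 53.63 grasp [528.9 -16.3 119.5] jaw 17.6 toolz [ 0.01  -0.001 -1.   ] F [ 0.3  0.3 -1.6] w 36.0 q6 -0.36
xyz tool (now): [-0.0012 -0.0043  0.0258]
twist deg [0.55 0.24 0.02] xyz in final axes [-0.0013 -0.004   0.0258]
[527.2357257  -16.13462673 282.51184633]
```

Emit:
send_rows(rows=[{"offset":[-0.002,-0.0025,0.004],"twist":[0.5,0.2,0]},{"offset":[0,0,0.006],"twist":[0,0,0]},{"offset":[0,0,0.004],"twist":[0,0,0]},{"offset":[0,0,0],"twist":[0,0,0]},{"offset":[0,0,0],"twist":[0,0,0]}])

```text
t: 54.05
ee_pos: [525.6, -19.4, 267.8]
orientation: [1.855, 2.534, 0.001]
ft_force: [0.1, 0.2, -1.8]
width: 35.9
```

Emit:
send_rows(rows=[{"offset":[0,0,0],"twist":[0,0,0]},{"offset":[0,0,0],"twist":[0,0,0]},{"offset":[0,0,0],"twist":[0,0,0]},{"offset":[0,0,0],"twist":[0,0,0]},{"offset":[0,0,0],"twist":[0,0,0]}])

```text
t: 54.47
ee_pos: [525.6, -19.4, 267.5]
orientation: [1.855, 2.534, 0.0]
ft_force: [0.2, -0.1, -2.6]
width: 35.8
```

```bash
python3 - <<'E'
from h import *
go(525.5,-18.8,93.7,17.6);print(ctrl.get_obs()['ee_pos'])
E
```

```text
t 54.47 grasp [525.7 -19.4 104.5] jaw 17.6 toolz [ 0.001 -0.    -1.   ] F [ 0.2 -0.1 -2.6] w 35.8 q6 -0.37
xyz tool (now): [ 0.0007 -0.      0.0108]
twist deg [ 0.04  0.04 -0.  ] xyz in final axes [ 0.0007 -0.      0.0108]
[525.55852754 -19.37835258 267.4919118 ]
```

Emit:
send_rows(rows=[{"offset":[0.0005,-0.0005,0.004],"twist":[0,0,0]},{"offset":[0,0,0.003],"twist":[0,0,0]},{"offset":[0,0,0.0015],"twist":[0,0,0]},{"offset":[0,0,0.001],"twist":[0,0,0]},{"offset":[0,0,0.001],"twist":[0,0,0]}])

```text
t: 54.88
ee_pos: [525.1, -19.0, 256.6]
orientation: [1.854, 2.534, 0.001]
ft_force: [-2.5, 0.7, 19.9]
width: 36.0
```

Emit:
send_rows(rows=[{"offset":[0,0,0.001],"twist":[0,0,0]},{"offset":[0,0,0.001],"twist":[0,0,0]},{"offset":[0,0,0.001],"twist":[0,0,0]},{"offset":[0,0,0],"twist":[0,0,0]},{"offset":[0,0,0],"twist":[0,0,0]}])

```text
t: 55.3
ee_pos: [525.5, -18.9, 257.1]
orientation: [1.853, 2.534, 0.001]
ft_force: [-0.6, 0.2, -2.2]
width: 35.9
```

```bash
python3 - <<'E'
from h import *
go(525.5,-18.8,93.7,17.6)
E
```

```text
t 55.3 grasp [525.8 -19.   94.1] jaw 17.6 toolz [ 0.002 -0.001 -1.   ] F [-0.6  0.2 -2.2] w 35.9 q6 -0.37
xyz tool (now): [ 0.0003 -0.0003  0.0004]
twist deg [0.1  0.07 0.04] xyz in final axes [ 0.0003 -0.0003  0.0004]
```

Centred; release, rise straight up, then move clear of the scene for the final check.

Emit:
send_rows(rows=[{"offset":[0,0,0.001],"twist":[0,0,0]},{"offset":[0,0,0.001],"twist":[0,0,0]},{"offset":[0,0,0],"twist":[0,0,0]},{"offset":[0,0,0],"twist":[0,0,0]},{"offset":[0,0,0],"twist":[0,0,0]}])

```text
t: 55.72
ee_pos: [525.9, -18.9, 256.6]
orientation: [1.853, 2.534, 0.001]
ft_force: [-0.2, -0.9, -2.8]
width: 36.0
```

Emit:
send_rows(rows=[{"offset":[0,0,0],"twist":[0,0,0]},{"offset":[0,0,0],"twist":[0,0,0]},{"offset":[0,0,0],"twist":[0,0,0]},{"offset":[0,0,0],"twist":[0,0,0]},{"offset":[0,0,0],"twist":[0,0,0]}], gripper=0.08)

```text
t: 56.13
ee_pos: [526.3, -19.0, 256.3]
orientation: [1.853, 2.533, 0.002]
ft_force: [0.1, 0.1, -0.2]
width: 65.9
```

Emit:
send_rows(rows=[{"offset":[0,0,0],"twist":[0,0,0]},{"offset":[0,0,0],"twist":[0,0,0]},{"offset":[0,0,-0.02],"twist":[0,0,0]},{"offset":[0,0,-0.03],"twist":[0,0,0]},{"offset":[0,0,-0.035],"twist":[0,0,0]}])

```text
t: 56.55
ee_pos: [523.7, -18.8, 336.8]
orientation: [-1.849, -2.528, 0.01]
ft_force: [1.1, -1.1, -0.5]
width: 79.8
```

Emit:
send_rows(rows=[{"offset":[0,0,-0.035],"twist":[0,0,0]},{"offset":[0,0,-0.035],"twist":[0,0,0]},{"offset":[-0.03,0,0],"twist":[0,0,0]},{"offset":[-0.04,0,0],"twist":[0,0,0]},{"offset":[-0.04,0,0],"twist":[0,0,0]}])

```text
t: 56.97
ee_pos: [558.4, -120.9, 419.1]
orientation: [1.843, 2.544, 0.0]
ft_force: [0.9, -0.1, -0.0]
width: 79.9
```

Emit:
send_rows(rows=[{"offset":[-0.04,0,0],"twist":[0,0,0]},{"offset":[-0.02,0,0],"twist":[0,0,0]},{"offset":[0,0,0],"twist":[0,0,0]},{"offset":[0,0,0],"twist":[0,0,0]},{"offset":[0,0,0],"twist":[0,0,0]}])

```text
t: 57.38
ee_pos: [578.4, -186.4, 420.4]
orientation: [1.848, 2.535, 0.001]
ft_force: [0.5, -0.0, -0.2]
width: 80.2
```

```bash
python3 - <<'E'
from h import *
go(525.5,-18.8,250,17.6)
im,d,i=cap('wrist','wend');W=cloud(d,i)
def box(x0,x1,y0,y1,z0,z1): return (W[...,0]>x0)&(W[...,0]<x1)&(W[...,1]>y0)&(W[...,1]<y1)&(W[...,2]>z0)&(W[...,2]<z1)
for n,b in {'can':(470,560,35,120,115,131),'tin':(480,580,-70,30,106,118)}.items():
    p=W[box(*b)];print(n,len(p),len(p)>5 and rect(p))
cap('scene','send')
im,d,i=cap('top');W=cloud(d,i)
for n,b in {'tin':(470,580,-65,30,98,116),'can':(460,560,30,120,112,130),'padlock':(450,560,240,365,15,35)}.items():
    p=W[box(*b)];print('top',n,len(p),len(p)>5 and rect(p))
E
```

```text
t 57.38 grasp [ 579.1 -186.8  257.4] jaw 17.8 toolz [ 0.004 -0.002 -1.   ] F [ 0.5 -0.  -0.2] w 80.2 q6 -0.64
xyz tool (now): [0.1764 0.0003 0.0068]
twist deg [0.19 0.21 0.21] xyz in final axes [ 0.1764 -0.0003  0.0074]
can 0 False
tin 98 (array([535.3, -48.7]), array([32.8,  1. ]), 17.8)
top tin 467 (array([524.1, -20.7]), array([36.2, 61.7]), 17.7)
top can 137 (array([508.9,  79. ]), array([50.2, 50.2]), 87.5)
top padlock 723 (array([513.6, 313.6]), array([118.9,  59.6]), 75.1)
```

View pics/send.png

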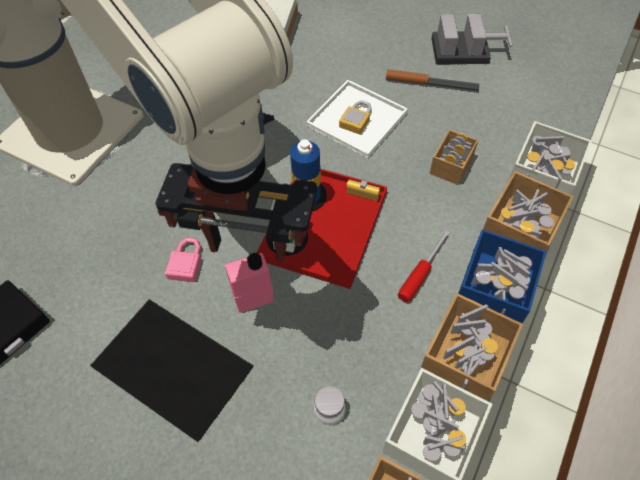

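View pics/wend.png

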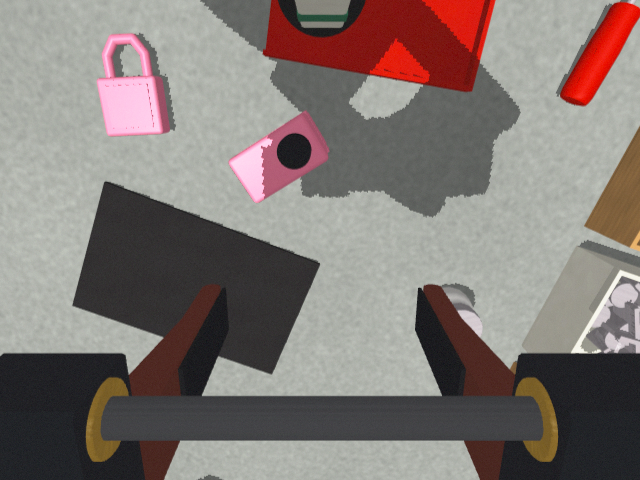

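The scene view shows the can upright at (305,170) on its seat, the padlock in the white tray (355,115), the mat empty and the other things in place. The top view puts the tin and can within 1 mm of where they started.

```bash
python3 -c "
from h import *
print(ctrl.close_job())"
```

```text
the job is handed in; nothing more can be done
None
```

The job is done and handed in at about 57 s of the 131 s allowed. I stood the tin and then the can upright on the mat, laid the padlock flat in the white tray, and put first the can and then the tin back on the seats they came from.

- **Can and tin:** the final top view puts both within about 1 mm of their starting positions on the seats. Their tops are at full height, so both stand upright.
- **Padlock:** a close wrist-camera view showed it flat, about 2 mm from the middle of the tray.
- **Forces:** the most I read between moves was about 20 N, as the tin touched its seat.
- **Other things:** the lock cylinder, screwdriver, key box, jar and the pink look-alikes looked unmoved in the last pictures. I did not measure them again.

Two of the last checks failed:
- **Wrist camera:** in its last picture the can was out of frame and only a sliver of the tin showed, so it could not confirm their positions.
- **Top camera:** its last padlock reading came out the wrong size (119 × 60 mm), perhaps because it took in a tray wall. I relied on the earlier wrist-camera measurement, and the last scene picture shows the padlock still in the tray.

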